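# Photograph fragile pottery sherds with a scale bar

## Task

Make the record photo of the sherds: lay every sherd from the finds tray flat on the dark photo board, outer face up and not piled, lay the scale bar on the bench flush against the board's white-striped edge within the ends of that edge, and, with all of that in place and nothing held, press the shutter button fully home. Then put every sherd back flat in the tray and the scale bar back lengthwise on its blue pad. The sherds are fragile: grip them with no more than 10 N, set them down instead of dropping or pressing them, and leave the brush, bottle and tape alone.

Things in the scene. Friction and masses are not known exactly. Their poses are not given: they have to be found in the camera images.
- sherd_1: fragile pottery sherd 1, orange-brown with two dark painted bands, may be absent: slab 12 mm thick bent like a roof tile, 90 mm long (x), 40 mm wide (y), ends narrower, 100 g. Origin under its middle at the level it rests on; the ends touch the support, the middle spans 4.5 to 16.5 mm above it. z up out of the convex outer face. Grip across the middle, tips 6 mm above the support
- sherd_2: fragile pottery sherd 2, dark brown with one pale band, may be absent: slab 12 mm thick bent like a roof tile, 90 mm long (x), 40 mm wide (y), ends narrower, 100 g. Origin under its middle at the level it rests on; the ends touch the support, the middle spans 4.5 to 16.5 mm above it. z up out of the convex outer face. Grip across the middle, tips 6 mm above the support
- sherd_3: fragile pottery sherd 3, pale orange with two dark painted bands, may be absent: slab 12 mm thick bent like a roof tile, 90 mm long (x), 40 mm wide (y), ends narrower, 100 g. Origin under its middle at the level it rests on; the ends touch the support, the middle spans 4.5 to 16.5 mm above it. z up out of the convex outer face. Grip across the middle, tips 6 mm above the support
- sherd_4: fragile pottery sherd 4, red-brown with one pale band, may be absent: slab 12 mm thick bent like a roof tile, 90 mm long (x), 40 mm wide (y), ends narrower, 100 g. Origin under its middle at the level it rests on; the ends touch the support, the middle spans 4.5 to 16.5 mm above it. z up out of the convex outer face. Grip across the middle, tips 6 mm above the support
- bar: photo scale bar (straightedge): flat aluminium blade 180 mm long (its y), 28 mm wide (its x), 10 mm thick with black and white blocks along both long edges; on it a black grip rib 70 mm long (along y), 14 mm wide (along x), from 10 to 38 mm above the underside. Origin at the centre of the underside, z up. About 160 g
- board: dark photo board fixed to the bench, 220 mm (its x) by 240 mm (its y), 8 mm thick; origin at the centre of its underside, on the bench. A white stripe runs on top along its -x edge, the one nearest the robot
- board_edge (a point): middle of the white-striped edge of the board, at bench level; axes as the board: x points into the board, y along the edge
- tray: shallow finds tray fixed to the bench, grey foam floor 240 mm (its x) by 260 mm (its y) inside a light wooden rim 6 mm wide; the floor lies 6 mm and the rim's top 11 mm above the bench. Origin at the centre of its underside. It stands left or right of the board
- pad: blue felt pad fixed to the bench on the other side of the board, 80 mm (its x) by 220 mm (its y), 3 mm thick, where the scale bar is kept lengthwise; origin at the centre of its underside
- shutter (a joint): push button of the camera's remote release: 0 up, 0.006 m fully pressed; springs back; about 4 N presses it fully
- shutter_top (a point): centre of the top of the red shutter button (30 mm across) in its black housing, on the robot's side of the blue pad; press straight down
- brush: hand brush lying beyond the board; leave it alone
- glue: upright glue bottle 100 mm tall, 48 mm across, origin under it; leave it alone
- tape: yellow roll of tape lying flat, 80 mm across, 30 mm high, origin under it; leave it alone
There are look-alikes about, which are no part of the job. Leave any green, purple or turquoise look-alike of the sherd_4 alone.

How it is judged:
On the way, in this order (a step that is already met when the one before it is completed fails the run):
1. every sherd lies flat on the photo board (middle within 90 x, 100 y mm of centre), the bar on the bench flush with the striped edge (gap under 3.5 mm, 0.03 rad, middles within 35 mm) (x of bar in the frame of board_edge between -0.0175 and -0.012 m and y of bar in the frame of board_edge between -0.035 and 0.035 m and angle between the y axis of bar and the y axis of board, either way round below 0.03 rad and angle between bar's own z axis and vertical below 0.05 rad and height (world z) of bar below 0.004 m and x of sherd_1 in the frame of board between -0.09 and 0.09 m and y of sherd_1 in the frame of board between -0.1 and 0.1 m and z of sherd_1 in the frame of board between 0.004 and 0.014 m and angle between each of sherd_1, sherd_2, sherd_3, sherd_4's own z axis and vertical below 0.12 rad and x of sherd_2 in the frame of board between -0.09 and 0.09 m and y of sherd_2 in the frame of board between -0.1 and 0.1 m and z of sherd_2 in the frame of board between 0.004 and 0.014 m and x of sherd_3 in the frame of board between -0.09 and 0.09 m and y of sherd_3 in the frame of board between -0.1 and 0.1 m and z of sherd_3 in the frame of board between 0.004 and 0.014 m and x of sherd_4 in the frame of board between -0.09 and 0.09 m and y of sherd_4 in the frame of board between -0.1 and 0.1 m and z of sherd_4 in the frame of board between 0.004 and 0.014 m), for 0.3 s.
2. the shutter button is pressed home while the sherds and the scale bar lie in place and nothing holds them (all of step 1 and value of joint shutter above 0.0045 m and contact force between the fingers and sherd_1 below 0.3 N and contact force between the fingers and sherd_2 below 0.3 N and contact force between the fingers and sherd_3 below 0.3 N and contact force between the fingers and sherd_4 below 0.3 N and contact force between the fingers and bar below 0.3 N), for 0.1 s.
At the end, for the whole second after the job is handed in: every sherd lies flat (0.12 rad, outer face up, not piled) on the tray's foam, its middle within 100 mm (x) and 110 mm (y) of the tray's centre; the scale bar lies on its pad, centre within 30 mm of the pad's centre along x and y, length within 0.25 rad of the pad's; all at rest (x of sherd_1 in the frame of tray between -0.1 and 0.1 m and y of sherd_1 in the frame of tray between -0.11 and 0.11 m and z of sherd_1 in the frame of tray between 0.002 and 0.0125 m and angle between each of sherd_1, sherd_2, sherd_3, sherd_4, bar's own z axis and vertical below 0.12 rad and x of sherd_2 in the frame of tray between -0.1 and 0.1 m and y of sherd_2 in the frame of tray between -0.11 and 0.11 m and z of sherd_2 in the frame of tray between 0.002 and 0.0125 m and x of sherd_3 in the frame of tray between -0.1 and 0.1 m and y of sherd_3 in the frame of tray between -0.11 and 0.11 m and z of sherd_3 in the frame of tray between 0.002 and 0.0125 m and x of sherd_4 in the frame of tray between -0.1 and 0.1 m and y of sherd_4 in the frame of tray between -0.11 and 0.11 m and z of sherd_4 in the frame of tray between 0.002 and 0.0125 m and x of bar in the frame of pad between -0.03 and 0.03 m and y of bar in the frame of pad between -0.03 and 0.03 m and z of bar in the frame of pad between 0 and 0.007 m and angle between the y axis of bar and the y axis of pad, either way round below 0.25 rad and linear speed of each of sherd_1, sherd_2, sherd_3, sherd_4, bar below 0.02 m/s); the robot touches nothing.
It fails at once if a sherd was squeezed: more than 12 N on a finger pad (24 N over both) (contact force between the fingers and sherd_1 above 24 N or contact force between the fingers and sherd_2 above 24 N or contact force between the fingers and sherd_3 above 24 N or contact force between the fingers and sherd_4 above 24 N).
It fails at once if a sherd was pressed onto the board or tray with more than 30 N (contact force between any of sherd_1, sherd_2, sherd_3, sherd_4 and board above 30 N or contact force between any of sherd_1, sherd_2, sherd_3, sherd_4 and tray above 30 N).
It fails at once if a sherd was dropped: let go by the fingers while more than 40 mm above the bench ((height (world z) of sherd_1 above 0.04 m and contact force between the fingers and sherd_1 below 0.05 N) or (height (world z) of sherd_2 above 0.04 m and contact force between the fingers and sherd_2 below 0.05 N) or (height (world z) of sherd_3 above 0.04 m and contact force between the fingers and sherd_3 below 0.05 N) or (height (world z) of sherd_4 above 0.04 m and contact force between the fingers and sherd_4 below 0.05 N)).
It fails at once if a bystander (brush, glue bottle, tape) was moved by more than 30 mm (distance of any of brush, glue, tape from where it was at the start of the episode above 0.03 m).
Of sherd_1, sherd_2, sherd_3, sherd_4 only 2 to 4 are there at a start; the rules pass over those that are not, and their reading is None.
At some moment in a run one of sherd_1, sherd_2, sherd_3, sherd_4, bar may be knocked a few centimetres aside while the robot is not near it.
It also fails if it takes over 210 s, if anything falls off the work surface, if the arm or the gripper's body presses on something with over 40 N, if the wrist force passes 120 N, or if a joint passes its speed limit or range.

## Robot

A 6-joint arm with a two-finger parallel gripper is mounted at the origin on the work surface. World frame = base frame: x ahead of the robot, y to its left, z up, the work surface at z = 0. Lengths are in m, angles in rad, forces in N, time in s.
With the tool pointing down it reaches from about 0.225 to 0.875 m from the base axis. Payload 3.4 kg.
Tool frame: the origin (TCP) lies on the mounting face of the last link; the fingertips stand 173 mm ahead of it and the grasp point (between the pads) lies 155 mm ahead of it; z points along the fingers, y is the line along which they close (so a half turn about z gives the same grasp; the last joint's range is limited). The gripper opens to 85 mm and grips with 20 to 120 N. Pads are 22 mm wide; open, the fingers measure 114 mm over their backs; the gripper's body (76 mm by 85 mm) begins 54 mm behind the grasp point. The pads swing forward as they close: fully open they stand 13 mm farther back than shut.
Start: joints at [1.224, 0.276, 1.505, -0, 1.361, -0.121], TCP at [0.129, 0.56, 0.405] pointing down, gripper open.
Joint ranges: [-2.89, 2.89], [-0.75, 2.08], [0.22, 2.7], [-1.18, 4.32], [0.11, 2.71], [-2.7, 2.7]. Speed limits (rad/s): [2.57, 2.57, 3.14, 3.14, 3.14, 3.14].

## Interface

Orientations are given as a unit quaternion [w, x, y, z].
In Python, from rig import manip gives the robot as it stands.
- The arm moves only by the tool carry_out, never from a script. Its arguments are lists of equal length, an entry for each row: "linear": the shift along the world's x, y, z each as a share of 500 mm, from -1 to 1, a list of three; "angular": the turn, a rotation vector about the world's x, y, z each as a share of 0.08 rad, from -1 to 1, a list of three; "hand": the opening, from 0 (shut) to 1 (fully open). In form: {"linear": [[x, y, z], ...], "angular": [[rx, ry, rz], ...], "hand": [hand, ...]}. A call has 1 to 8 rows; each row shifts and turns the commanded pose from where the row before left it; what a row does not reach is not made up. A row lasts 1/12 s, in which the tool goes at most 41.7 mm and 7.16 degrees, less where a joint would pass 70% of its speed; a pose out of reach is approached as far as the arm can. A call with a number of a shift or a turn outside -1 to 1 is refused whole. A call with a gripper value outside its range is refused whole. The fingers move at their own pace and stop on an object; "force" is the grip in N (left out, the last holds). Time passes only in rows, so rows that do not move let the fingers close. It gives the time, the measured TCP pose, the force, the opening and the grip force at its end, in the units of the state.
- manip.get_state(): the state, without advancing time (a new reading comes with each control period).
- manip.get_image(name): name is "scene" or "top" or "wrist"; returns the picture (420x560x3 uint8, red, green, blue); there is no depth.
- manip.camera_params(name): a dict with "fx", "fy", "cx", "cy" (pixels), "view" (4x4, takes a point from world to camera coordinates); the wrist camera has in their place "hand_eye" (4x4, takes a point from camera to tool coordinates, whose origin is the TCP and whose axes are the flange's). Camera axes: x right, y down, z forward; pixel columns grow to the right and rows downward; lengths in m; the calibration is good to about 2 mm. A picture is of the moment at which its call begins: read the wrist's pose just before it. camera_params takes no time and is no camera call.
- manip.sign_off(): hands the job in; it is judged then, once.
The state is a dict: "clock": time; "qpos": joint angles; "qd": joint speeds; "effort": joint torques, N m; "position": TCP position; "ee_rot": TCP orientation; "contact_force": force on the tool from outside, world axes, zero at the start; "moment": the same for the moment, N m; "width": finger opening in m; "gripper_force": force on a finger pad.
Only numpy, scipy, OpenCV 4.12 (cv2) and the standard library are available. Lean on these libraries where they do the work, as an engineer would, in place of code of your own. Each camera call takes 0.05 s, during which the arm holds its last target. There are 200 camera calls.

## Working session

There is one attempt and no reset: what is moved stays moved. The work goes in short steps, Python scripts to look and compute and a tool call to move; the robot and the scene stay as the last step left them, time stands still between calls to the robot, and variables do not carry over. Pictures are saved under pics/ and viewed, at most 14 in all, crops included, and the job is handed in when it is done.

Besides the shell and the picture viewer there is one more tool, called after ">>>" as a command line: name --argument value ..., lists and objects as JSON in quotes. carry_out: Moves the arm, as the interface text tells. Its arguments: {"type":"object","properties":{"linear":{"type":"array"},"angular":{"type":"array"},"hand":{"type":"array"},"force":{"type":"number"}},"required":["linear","angular","hand"]}

```bash
ls; mkdir -p pics; python3 - <<'E'
from rig import manip
import cv2
s=manip.get_state();print(s)
for n in("top","scene"):
    cv2.imwrite(f"pics/{n}0.png",cv2.resize(manip.get_image(n)[:,:,::-1],(800,600),interpolation=cv2.INTER_CUBIC))
    print(n,manip.camera_params(n))
print(manip.camera_params("wrist"))
E
```

```text
pics
{'clock': 0.0, 'qpos': array([ 1.22398902e+00,  2.76622583e-01,  1.50618888e+00,  1.56079683e-05,
        1.36066105e+00, -1.20995595e-01]), 'qd': array([ 0.00071488, -0.00042466,  0.00204458, -0.00185256,  0.00177699,
        0.00079281]), 'effort': array([ 8.75238002e-04, -4.16775262e+01, -2.45811653e+01, -1.22982567e-05,
        1.09619866e-02,  1.50878486e-05]), 'position': array([0.12866689, 0.56019724, 0.40380145]), 'ee_rot': array([-2.25274904e-04,  1.12667700e-01,  9.93632279e-01, -9.12567135e-04]), 'contact_force': array([ 0.18340386, -0.48924933,  0.49947477]), 'moment': array([-0.01578785, -0.03018385, -0.01193338]), 'gripper_force': 0.0, 'width': 0.08558827632170822}
top {'fx': 442.21048219254874, 'fy': 442.21048219254874, 'cx': 282.91765128164053, 'cy': 215.3072927238907, 'view': array([[ 0.01807164, -0.99983278,  0.00279905, -0.10473526],
       [-0.99837926, -0.01819633, -0.05392345,  0.53207787],
       [ 0.05396537, -0.00182003, -0.99854115,  1.10535622],
       [ 0.        ,  0.        ,  0.        ,  1.        ]])}
scene {'fx': 495.58587380081383, 'fy': 495.58587380081383, 'cx': 284.79556183978025, 'cy': 204.17786211822727, 'view': array([[ 0.70574416,  0.70842666, -0.00753972, -0.33734795],
       [ 0.47101833, -0.47713128, -0.74194843, -0.26969581],
       [-0.52921348,  0.52007443, -0.67041455,  1.79921752],
       [ 0.        ,  0.        ,  0.        ,  1.        ]])}
{'fx': 299.17348221684904, 'fy': 299.17348221684904, 'cx': 278.38316848081456, 'cy': 204.34881510466084, 'hand_eye': array([[ 4.57283983e-04, -9.60384838e-01, -2.78676790e-01,
         7.02102340e-02],
       [ 9.99999892e-01,  4.16392894e-04,  2.05924978e-04,
         7.97287902e-04],
       [-8.17281920e-05, -2.78676854e-01,  9.60384925e-01,
         2.84564157e-02],
       [ 0.00000000e+00,  0.00000000e+00,  0.00000000e+00,
         1.00000000e+00]])}
```

View pics/top0.png

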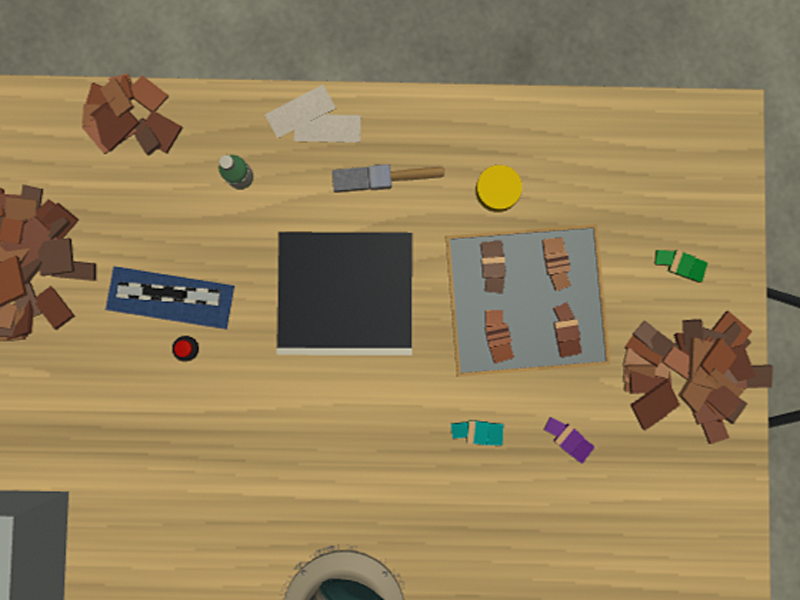

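View pics/scene0.png

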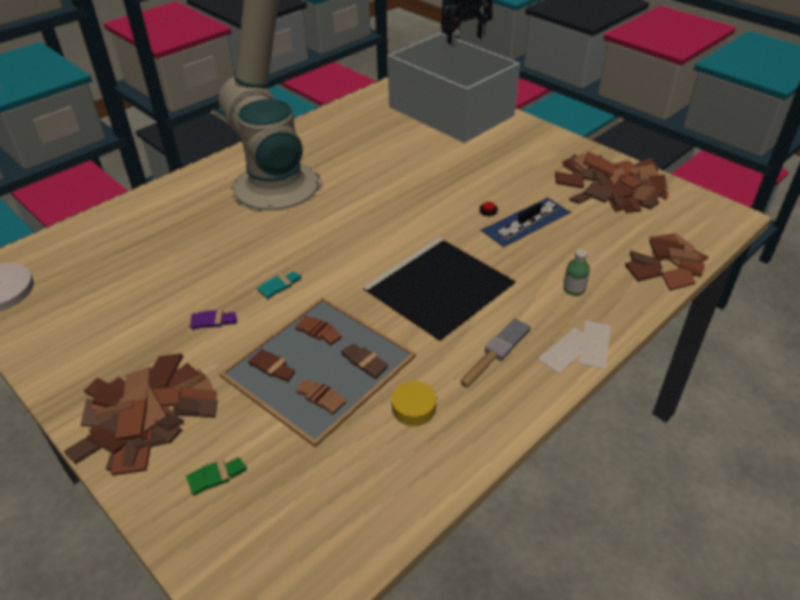

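The top view shows the tray at about (525,300), with four sherds inside at (493,266), (557,263), (498,336) and (567,330). The board is at (345,293), the bar on the blue pad at (170,293), and the shutter at (185,349). The green, purple and turquoise look-alikes lie outside the tray.

```bash
cat > h.py <<'E'
from rig import manip
import numpy as np, cv2
from scipy.spatial.transform import Rotation as R
def pw(n,u,v,z):
    "original pixel -> world at height z (fixed cameras)"
    c=manip.camera_params(n);V=c['view'];Rm,t=V[:3,:3],V[:3,3]
    d=Rm.T@np.array([(u-c['cx'])/c['fx'],(v-c['cy'])/c['fy'],1]);o=-Rm.T@t
    return o+d*(z-o[2])/d[2]
def ww(u,v,z,s):
    "same for wrist, state s"
    c=manip.camera_params('wrist');H=c['hand_eye'];q=s['ee_rot']
    Rt=R.from_quat([q[1],q[2],q[3],q[0]]).as_matrix()
    d=Rt@H[:3,:3]@np.array([(u-c['cx'])/c['fx'],(v-c['cy'])/c['fy'],1]);o=s['position']+Rt@H[:3,3]
    return o+d*(z-o[2])/d[2]
def poly(im,mask,proj,z,amin=60):
    out=[]
    for c in cv2.findContours(mask.astype('uint8'),cv2.RETR_EXTERNAL,cv2.CHAIN_APPROX_NONE)[0]:
        if cv2.contourArea(c)<amin: continue
        P=np.array([proj(u,v,z)[:2] for u,v in c[:,0]],np.float32)*1000
        (x,y),(w,h),a=cv2.minAreaRect(P)
        if w<h: w,h,a=h,w,a+90
        a=(a+90)%180-90
        out.append((round(x,1),round(y,1),round(w),round(h),round(a,1),im[tuple(np.mean(c[:,0],0).astype(int)[::-1])].tolist()))
    return out
def hsv(im): return cv2.cvtColor(im,cv2.COLOR_RGB2HSV).astype(int)
E
python3 - <<'E'
from h import *
im=manip.get_image('top');H=hsv(im)
np.save('top.npy',im)
f=lambda u,v,z:pw('top',u,v,z)
roi=np.zeros(im.shape[:2],bool);roi[164:258,320:420]=1
print('sherds');[print(*r) for r in poly(im,(H[...,1]>80)&roi,f,.018)]
roi[:]=0;roi[155:270,305:430]=1
m=(H[...,1]<70)&roi; print('foam',*poly(im,m,f,.008),sep='\n')
print('board',*poly(im,(H[...,2]<75)&(H[...,1]<90),f,.008,500),sep='\n')
print('pad',*poly(im,(abs(H[...,0]-107)<12)&(H[...,1]>130),f,.003,500),sep='\n')
print('red',*poly(im,((H[...,0]<6)|(H[...,0]>174))&(H[...,1]>215),f,.03,30),sep='\n')
a=cv2.resize(im[155:270,305:430],None,fx=3,fy=3,interpolation=cv2.INTER_CUBIC)
b=cv2.resize(im[155:270,65:205],None,fx=2.9,fy=3,interpolation=cv2.INTER_CUBIC)
cv2.imwrite('pics/crop1.png',np.hstack([a,b])[:,:,::-1])
E
```

```text
sherds
438.8 -373.6 131 10 -89.0 [164, 126, 69]
489.0 -260.9 94 40 13.2 [159, 103, 72]
501.2 -382.0 92 40 11.5 [120, 79, 61]
609.8 -249.8 89 38 0.7 [118, 94, 77]
617.8 -364.9 94 40 11.6 [146, 106, 77]
foam
(553.1, -314.0, 260, 240, -84.5, [128, 135, 129])
board
(107.0, 535.1, 182, 91, 0.0, [72, 74, 70])
(565.5, 13.2, 236, 202, -89.0, [50, 49, 51])
pad
(546.2, 325.1, 216, 76, 81.9, [38, 38, 36])
red
(455.2, 289.4, 28, 27, -43.4, [160, 19, 10])
```

View pics/crop1.png

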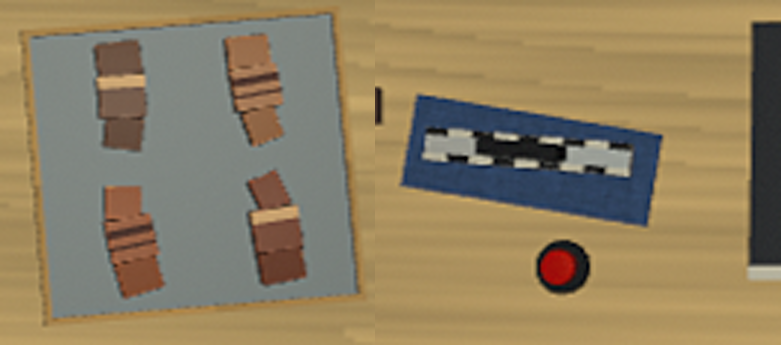

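The crop shows four outer-face-up sherds: dark brown with one pale band at (121,95), which is sherd_2; pale orange with two bands at (254,90), sherd_3; orange-brown with two bands at (132,240), sherd_1; and red-brown with one pale band at (276,230), sherd_4. All are inside the tray with pottery colours, and the green, purple and turquoise pieces lie outside it. The bar is at (527,152) on the pad and the button at (560,267). I'll start with the bar.

>>> carry_out --linear '[[0.044,-0.025,-0.01],[0.044,-0.025,-0.01],[0.044,-0.025,-0.01],[0.044,-0.025,-0.01],[0.044,-0.025,-0.01],[0.044,-0.025,-0.01],[0.044,-0.025,-0.01],[0.044,-0.025,-0.01]]' --angular '[[0,0,-0.98],[0,0,-0.98],[0,0,-0.98],[0,0,-0.98],[0,0,-0.98],[0,0,-0.98],[0,0,-0.98],[0,0,-0.98]]' --hand '[1,1,1,1,1,1,1,1]'

```text
clock: 0.82
position: [0.3056, 0.4596, 0.3642]
ee_rot: [-0.0, 0.415, 0.91, -0.0]
contact_force: [0.9, 0.2, 0.1]
width: 0.0855
gripper_force: 0.0
```

>>> carry_out --linear '[[0.044,-0.025,-0.01],[0.044,-0.025,-0.01],[0.044,-0.025,-0.01],[0.044,-0.025,-0.01],[0.044,-0.025,-0.01],[0.044,-0.025,-0.01],[0.044,-0.025,-0.01],[0.044,-0.025,-0.01]]' --angular '[[0,0,-0.98],[0,0,-0.98],[0,0,-0.98],[0,0,-0.98],[0,0,-0.98],[0,0,-0.98],[0,0,-0.98],[0,0,-0.98]]' --hand '[1,1,1,1,1,1,1,1]'

```text
clock: 1.48
position: [0.4817, 0.3596, 0.3241]
ee_rot: [-0.0, 0.676, 0.737, -0.0]
contact_force: [-0.9, 0.5, 0.9]
width: 0.0855
gripper_force: 0.0
```

>>> carry_out --linear '[[0.044,-0.025,-0.01],[0.044,-0.025,-0.01],[0.044,-0.025,-0.01],[0,0,0],[0,0,0]]' --angular '[[0,0,-0.98],[0,0,-0.98],[0,0,-0.98],[0,0,0],[0,0,0]]' --hand '[1,1,1,1,1]'

```text
clock: 1.9
position: [0.5476, 0.322, 0.3087]
ee_rot: [-0.0, 0.757, 0.654, -0.001]
contact_force: [-0.5, 0.8, -0.7]
width: 0.0854
gripper_force: 0.0
```

```bash
python3 - <<'E'
from h import *
s=manip.get_state();im=manip.get_image('wrist');np.save('w1.npy',im);import pickle;pickle.dump(s,open('w1.pkl','wb'))
q=s['ee_rot'];Rt=R.from_quat([q[1],q[2],q[3],q[0]]).as_matrix();print(s['position'],Rt.round(3),s['clock'])
cv2.imwrite('pics/w1.png',cv2.resize(im,(800,600),interpolation=cv2.INTER_CUBIC)[:,:,::-1])
E
```

```text
[0.54764328 0.32201391 0.30870144] [[ 0.146  0.989 -0.002]
 [ 0.989 -0.146 -0.001]
 [-0.001 -0.001 -1.   ]] 1.9
```

View pics/w1.png

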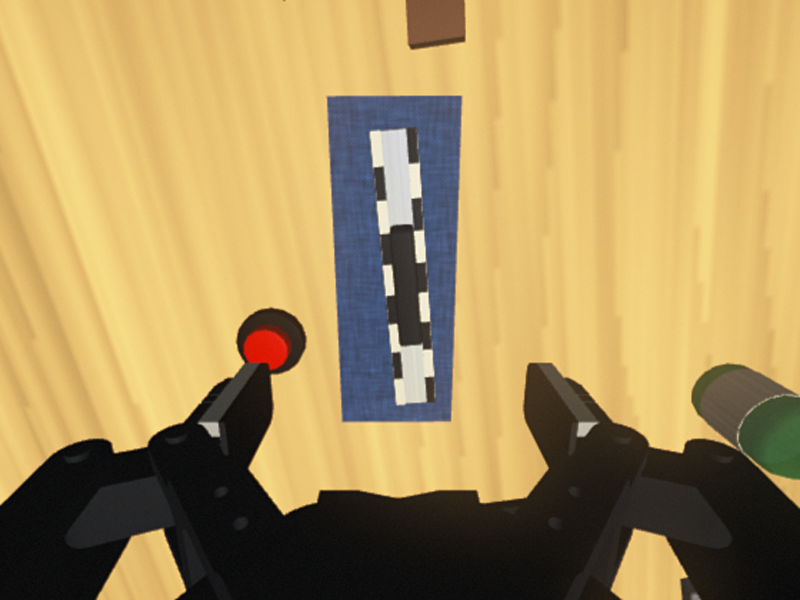

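The wrist view shows the bar on its pad, corners at (371,130), (417,128), (435,402) and (398,404), with the rib from (401,227) to (410,345). The pad corners are (328,97), (461,97), (452,421) and (342,421). The red button is at (266,350).

```bash
python3 - <<'E'
from h import *
import pickle
s=pickle.load(open('w1.pkl','rb'))
g=lambda p,z:np.round(ww(p[0]*.7,p[1]*.7,z,s)[:2]*1000,1)
B=[g(p,.013) for p in [(371,130),(417,128),(435,402),(398,404)]];print('bar',B,np.mean(B,0))
t=(B[0]+B[1]-B[2]-B[3])/2;print('len',np.hypot(*t),'ang',np.degrees(np.arctan2(t[1],t[0])),'w',np.hypot(*(B[0]-B[1])))
P=[g(p,.003) for p in [(328,97),(461,97),(452,421),(342,421)]];print('pad',P,np.mean(P,0))
t=(P[0]+P[1]-P[2]-P[3])/2;print('len',np.hypot(*t),'ang',np.degrees(np.arctan2(t[1],t[0])))
r=[g((401,227),.041),g((410,345),.041)];print('rib',r,np.mean(r,0),np.hypot(*(r[0]-r[1])))
for z in (.02,.03):print('button',g((266,350),z), pw('top',185/800*560,349*.7,z))
im=np.load('top.npy')
print('board corners',[pw('top',u*.7,v*.7,.008)[:2].round(3) for u,v in [(277,233),(412,233),(412,355),(277,355)]])
a=cv2.resize(im[155:255,185:300],None,fx=5,fy=5,interpolation=cv2.INTER_CUBIC)
cv2.imwrite('pics/board.png',a[:,:,::-1])
E
```

```text
bar [array([545.8, 415.9]), array([572.7, 413.1]), array([561.2, 232.1]), array([535.2, 234.3])] [553.725 323.85 ]
len 181.6364294407925 ang 86.51221098364091 w 27.045332314467956
pad [array([523. , 438.7]), array([601.4, 427.2]), array([571.8, 208.6]), array([491.2, 220.3])] [546.85 323.7 ]
len 220.64618736792167 ang 82.00210149162761
rib [array([555.5, 360.9]), array([550.7, 289.7])] [553.1 325.3] 71.36161433151578
button [455.4 290.9] [0.45375398 0.28843887 0.02      ]
button [459.3 294.8] [0.45393106 0.2850107  0.03      ]
board corners [array([0.664, 0.135]), array([ 0.669, -0.107]), array([ 0.45 , -0.111]), array([0.446, 0.129])]
```

View pics/board.png

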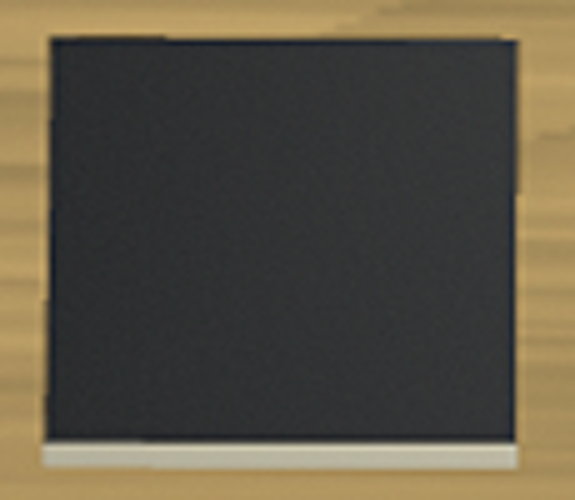

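>>> carry_out --linear '[[0.012,0.005,-0.04],[0,0,-0.04],[0,0,-0.04],[0,0,-0.04],[0,0,-0.04],[0,0,-0.018],[0,0,-0.018],[0,0,0]]' --angular '[[0,0,1],[0,0,0],[0,0,0],[0,0,0],[0,0,0],[0,0,0],[0,0,0],[0,0,0]]' --hand '[0.7,0.6,0.5,0.5,0.5,0.5,0.5,0.5]' --force 20

```text
clock: 2.62
position: [0.5517, 0.3257, 0.1905]
ee_rot: [-0.0, 0.729, 0.684, -0.001]
contact_force: [-0.6, -0.8, -0.0]
width: 0.0427
gripper_force: 0.0
```

>>> carry_out --linear '[[0,0,0],[0,0,0],[0,0,0],[0,0,0],[0,0,0],[0,0,0],[0,0,0]]' --angular '[[0,0,0],[0,0,0],[0,0,0],[0,0,0],[0,0,0],[0,0,0],[0,0,0]]' --hand '[0.3,0.2,0.15,0.1,0.1,0.1,0.1]' --force 20

```text
clock: 3.2
position: [0.5532, 0.3257, 0.1931]
ee_rot: [0.0, 0.73, 0.684, 0.001]
contact_force: [-0.7, 0.1, 6.0]
width: 0.0136
gripper_force: 21.4
```

>>> carry_out --linear '[[0,0,0.004],[0,0,0],[0,0,0]]' --angular '[[0,0,0],[0,0,0],[0,0,0]]' --hand '[0.1,0.1,0.1]' --force 8

```text
clock: 3.45
position: [0.5525, 0.3252, 0.1933]
ee_rot: [-0.0, 0.73, 0.684, -0.0]
contact_force: [-0.6, 0.8, -2.6]
width: 0.0136
gripper_force: 20.3
```

>>> carry_out --linear '[[0,0,0],[0,0,0],[0,0,0]]' --angular '[[0,0,0],[0,0,0],[0,0,0]]' --hand '[0.14,0.14,0.14]' --force 20

```text
clock: 3.7
position: [0.5526, 0.3253, 0.1934]
ee_rot: [-0.0, 0.73, 0.684, -0.0]
contact_force: [-1.1, -0.0, -2.1]
width: 0.0135
gripper_force: 20.3
```

>>> carry_out --linear '[[0,0,0],[0,0,0],[0,0,0]]' --angular '[[0,0,0],[0,0,0],[0,0,0]]' --hand '[0.152,0.152,0.152]'

```text
clock: 3.95
position: [0.5527, 0.3254, 0.1936]
ee_rot: [0.0, 0.73, 0.684, -0.0]
contact_force: [-1.2, -0.6, -0.7]
width: 0.0134
gripper_force: 20.3
```

>>> carry_out --linear '[[0,0,0],[0,0,0],[0,0,0]]' --angular '[[0,0,0],[0,0,0],[0,0,0]]' --hand '[0.156,0.156,0.156]'

```text
clock: 4.2
position: [0.5527, 0.3254, 0.1937]
ee_rot: [0.0, 0.73, 0.684, 0.0]
contact_force: [0.1, 0.3, -1.0]
width: 0.0136
gripper_force: 20.3
```

>>> carry_out --linear '[[0,0,0],[0,0,0],[0,0,0]]' --angular '[[0,0,0],[0,0,0],[0,0,0]]' --hand '[0.16,0.16,0.16]'

```text
clock: 4.45
position: [0.5527, 0.3254, 0.1937]
ee_rot: [0.0, 0.73, 0.684, 0.0]
contact_force: [-0.3, 0.4, -2.3]
width: 0.0137
gripper_force: 13.1
```

>>> carry_out --linear '[[0,0,0],[0,0,0],[0,0,0]]' --angular '[[0,0,0],[0,0,0],[0,0,0]]' --hand '[0.161,0.161,0.161]'

```text
clock: 4.7
position: [0.5527, 0.3254, 0.1937]
ee_rot: [0.0, 0.73, 0.684, 0.0]
contact_force: [0.1, 0.7, -1.7]
width: 0.0138
gripper_force: 9.8
```

>>> carry_out --linear '[[0,0,0],[0,0,0],[0,0,0]]' --angular '[[0,0,0],[0,0,0],[0,0,0]]' --hand '[0.162,0.162,0.162]'

```text
clock: 4.95
position: [0.5527, 0.3254, 0.1937]
ee_rot: [0.0, 0.73, 0.684, 0.0]
contact_force: [0.3, 0.0, -1.1]
width: 0.0134
gripper_force: 6.4
```

>>> carry_out --linear '[[0,0,0],[0,0,0],[0,0,0]]' --angular '[[0,0,0],[0,0,0],[0,0,0]]' --hand '[0.158,0.158,0.158]'

```text
clock: 5.2
position: [0.5527, 0.3254, 0.1937]
ee_rot: [0.0, 0.73, 0.684, 0.0]
contact_force: [0.2, -0.2, -1.7]
width: 0.0139
gripper_force: 11.9
```

>>> carry_out --linear '[[0,0,0],[0,0,0.033],[0,0,0.05],[0,0,0.05],[-0.03,-0.07,0],[-0.03,-0.07,0],[-0.03,-0.07,0],[-0.03,-0.07,0]]' --angular '[[0,0,0],[0,0,0],[0,0,0],[0,0,0],[0,0,0.2],[0,0,0.2],[0,0,0.2],[0,0,0.2]]' --hand '[0.1,0.1,0.1,0.1,0.1,0.1,0.1,0.1]' --force 25

```text
clock: 5.87
position: [0.4917, 0.1843, 0.2604]
ee_rot: [0.0, 0.707, 0.708, 0.0]
contact_force: [0.6, -0.4, -1.4]
width: 0.0137
gripper_force: 26.7
```

>>> carry_out --linear '[[-0.03,-0.07,0],[-0.03,-0.07,0],[-0.03,-0.07,0],[-0.03,-0.07,0],[-0.03,-0.07,0],[0,0,0],[0,0,0]]' --angular '[[0,0,0.2],[0,0,0],[0,0,0],[0,0,0],[0,0,0],[0,0,0],[0,0,0]]' --hand '[0.1,0.1,0.1,0.1,0.1,0.1,0.1]' --force 25

```text
clock: 6.45
position: [0.4171, 0.0089, 0.2605]
ee_rot: [0.0, 0.703, 0.711, 0.0]
contact_force: [0.9, 0.7, -2.1]
width: 0.0136
gripper_force: 26.7
```

```bash
python3 - <<'E'
from h import *
s=manip.get_state();im=manip.get_image('wrist');np.save('w2.npy',im);import pickle;pickle.dump(s,open('w2.pkl','wb'))
q=s['ee_rot'];Rt=R.from_quat([q[1],q[2],q[3],q[0]]).as_matrix();print(s['position'],np.degrees(np.arctan2(Rt[1,0],Rt[0,0])),s['clock'],s['width'])
cv2.imwrite('pics/w2.png',cv2.resize(im,(800,600),interpolation=cv2.INTER_CUBIC)[:,:,::-1])
E
```

```text
[0.41708062 0.00890294 0.26054342] 90.61965373575451 6.45 0.01359246243469103
```

View pics/w2.png

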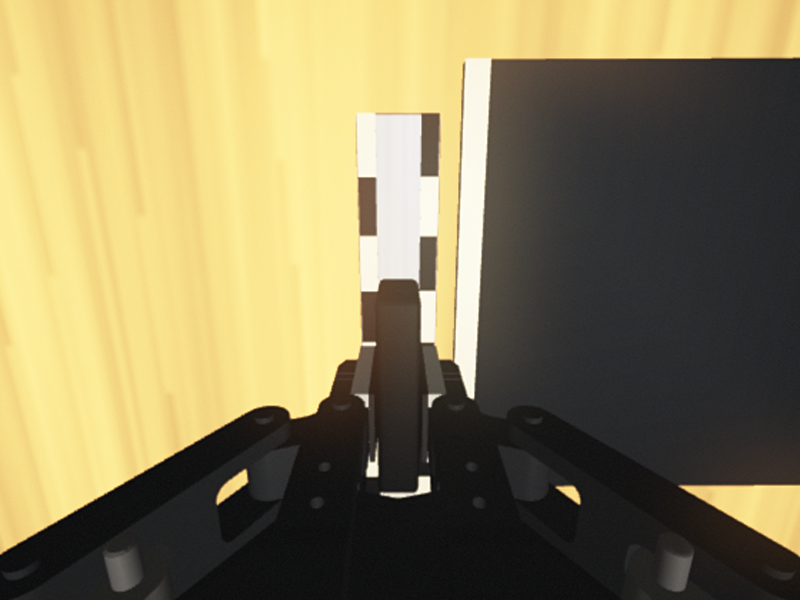

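The bar is held at (398,114) to (398,490), parallel to the gripper. The striped board edge runs from its corner (465,60) down to about (455,370).

```bash
python3 - <<'E'
from h import *
import pickle
s=pickle.load(open('w2.pkl','rb'))
g=lambda p,z:np.round(ww(p[0]*.7,p[1]*.7,z,s)[:2]*1000,1)
a,b=g((465,60),.008),g((455,370),.008);t=a-b
print(a,b,np.degrees(np.arctan2(t[1],t[0])))
for p in[(712*0+800,58),(800,485)]:print(p,g(p,.008))
B=[g(p,.08) for p in[(357,114),(440,114),(437,340),(360,340)]];print(B)
t=B[0]+B[1]-B[2]-B[3];print(np.degrees(np.arctan2(t[1],t[0])))
f=lambda u,v:pw('top',185+u/5,155+v/5,.008)[:2]*1000
C=[f(*p) for p in[(50,38),(518,40),(519,467),(43,467)]];print(np.round(C,1))
E
```

```text
[448.4 129.6] [451.5 -31.2] 91.1044459996957
(800, 58) [606.2 132.2]
(800, 485) [ 672.3 -108.2]
[array([403.6,  97.3]), array([431. ,  97.6]), array([433. ,  17.2]), array([403.5,  16.9])]
90.6769708657256
[[ 665.4  132.6]
 [ 668.8 -107.2]
 [ 450.5 -111.5]
 [ 446.1  129.8]]
```

>>> carry_out --linear '[[0.014,0.002,-0.04],[0.014,0,-0.04],[0,0,-0.03],[0,0,-0.02],[0,0,-0.009],[0,0,0],[0,0,0]]' --angular '[[0,0,0.09],[0,0,0],[0,0,0],[0,0,0],[0,0,0],[0,0,0],[0,0,0]]' --hand '[0.1,0.1,0.1,0.1,0.1,0.1,0.1]'

```text
clock: 7.08
position: [0.4325, 0.0124, 0.1908]
ee_rot: [0.0, 0.698, 0.716, 0.0]
contact_force: [0.3, -0.5, -1.4]
width: 0.0131
gripper_force: 27.0
```

>>> carry_out --linear '[[0.004,0,0],[0.003,0,0],[0.003,0,0],[0.002,0,0],[0,0,0],[0,0,0]]' --angular '[[0,0,0],[0,0,0],[0,0,0],[0,0,0],[0,0,0],[0,0,0]]' --hand '[0.1,0.1,0.1,0.1,0.1,0.1]'

```text
clock: 7.58
position: [0.4359, 0.0118, 0.1903]
ee_rot: [-0.002, 0.699, 0.715, -0.001]
contact_force: [-4.3, 1.9, 0.5]
width: 0.0135
gripper_force: 27.5
```

>>> carry_out --linear '[[0.002,0,0],[0,0,0],[0,0,0]]' --angular '[[0,0,0],[0,0,0],[0,0,0]]' --hand '[0.1,0.1,0.1]'

```text
clock: 7.83
position: [0.4363, 0.0118, 0.1902]
ee_rot: [-0.003, 0.699, 0.715, -0.002]
contact_force: [-5.3, 1.2, 1.7]
width: 0.0133
gripper_force: 27.7
```

>>> carry_out --linear '[[0,0,0],[0,0,0],[0,0,0],[0,0,0],[0,0,0],[0,0,0.05],[0,0,0.07],[0,0,0.08]]' --angular '[[0,0,0],[0,0,0],[0,0,0],[0,0,0],[0,0,0],[0,0,0],[0,0,0],[0,0,0]]' --hand '[0.16,0.2,0.3,0.4,0.5,0.6,0.8,1]'

```text
clock: 8.5
position: [0.4387, 0.0113, 0.291]
ee_rot: [-0.001, 0.699, 0.715, -0.001]
contact_force: [1.2, 0.5, -0.5]
width: 0.0734
gripper_force: 0.0
```

```bash
python3 - <<'E'
from h import *
s=manip.get_state();im=manip.get_image('wrist');np.save('w3.npy',im);import pickle;pickle.dump(s,open('w3.pkl','wb'))
print(s['position'],s['ee_rot'])
cv2.imwrite('pics/w3.png',cv2.resize(im,(800,600),interpolation=cv2.INTER_CUBIC)[:,:,::-1])
E
```

```text
[0.43869618 0.0113265  0.29100139] [-8.46853553e-04  6.99075142e-01  7.15047369e-01 -6.98859030e-04]
```

View pics/w3.png

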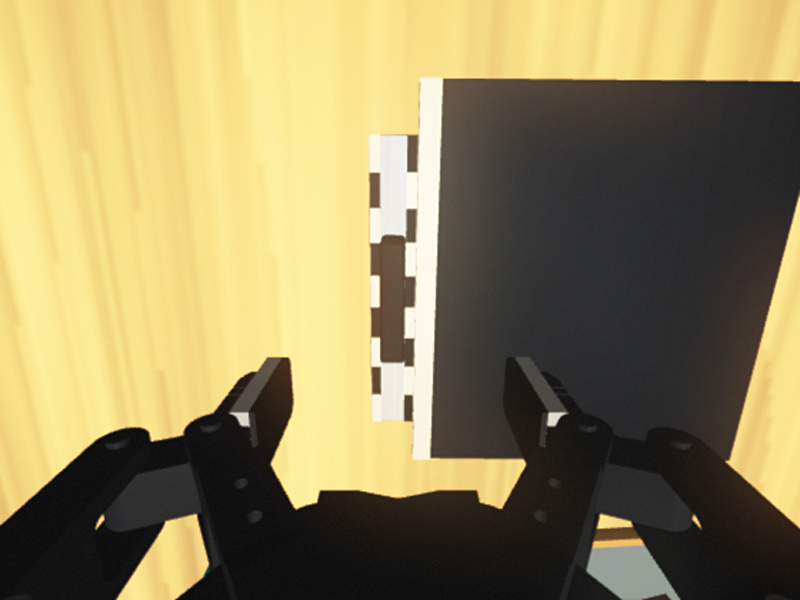

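The bar lies flush along the stripe (bar column about 394, rows 135–420; stripe column about 425, rows 78–458). On to the sherds.

>>> carry_out --linear '[[0.009,-0.036,0.011],[0.009,-0.036,0.011],[0.009,-0.036,0.011],[0.009,-0.036,0.011],[0.009,-0.036,0.011],[0.009,-0.036,0.011],[0.009,-0.036,0.011],[0.009,-0.036,0.011]]' --angular '[[0,0,-0.98],[0,0,-0.98],[0,0,-0.98],[0,0,-0.98],[0,0,-0.98],[0,0,-0.98],[0,0,-0.98],[0,0,-0.98]]' --hand '[1,1,1,1,1,1,1,1]'

```text
clock: 9.22
position: [0.4754, -0.1338, 0.3355]
ee_rot: [0.001, 0.886, 0.463, 0.001]
contact_force: [-0.8, 0.1, 0.1]
width: 0.0855
gripper_force: 0.0
```

>>> carry_out --linear '[[0.009,-0.036,0.011],[0.009,-0.036,0.011],[0.009,-0.036,0.011],[0.009,-0.036,0.011],[0.009,-0.036,0.011],[0.009,-0.036,0.011],[0.009,-0.036,0.011],[0.009,-0.036,0.011]]' --angular '[[0,0,-0.98],[0,0,-0.98],[0,0,-0.98],[0,0,-0.98],[0,0,-0.98],[0,0,-0.98],[0,0,-0.98],[0,0,-0.98]]' --hand '[1,1,1,1,1,1,1,1]'

```text
clock: 9.88
position: [0.5113, -0.2779, 0.3794]
ee_rot: [0.001, 0.986, 0.167, 0.001]
contact_force: [0.7, -0.5, 0.2]
width: 0.0856
gripper_force: 0.0
```

>>> carry_out --linear '[[0.009,-0.036,0.011],[0.009,-0.036,0.011],[0,0,0],[0,0,0]]' --angular '[[0,0,-0.98],[0,0,-0.98],[0,0,0],[0,0,0]]' --hand '[1,1,1,1]'

```text
clock: 10.22
position: [0.5201, -0.3136, 0.3899]
ee_rot: [0.0, 0.996, 0.091, 0.001]
contact_force: [0.6, 0.4, -0.9]
width: 0.0856
gripper_force: 0.0
```

```bash
python3 - <<'E'
from h import *
s=manip.get_state();im=manip.get_image('wrist');np.save('w4.npy',im);import pickle;pickle.dump(s,open('w4.pkl','wb'))
print(s['position'],s['ee_rot'])
cv2.imwrite('pics/w4.png',cv2.resize(im,(800,600),interpolation=cv2.INTER_CUBIC)[:,:,::-1])
E
```

```text
[ 0.520079   -0.3135526   0.38986006] [4.43902910e-04 9.95856342e-01 9.09374881e-02 5.67731906e-04]
```

View pics/w4.png

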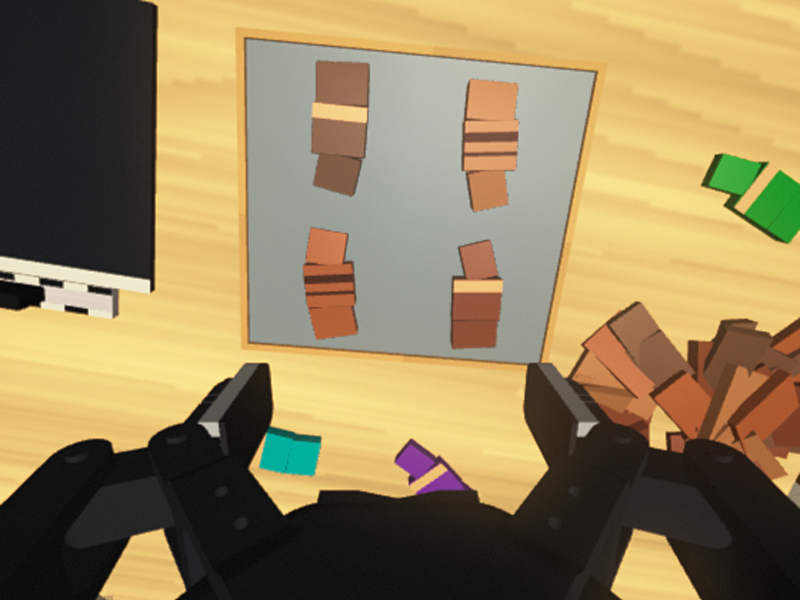

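The wrist view shows the four sherds: sherd_2 at (340,125), sherd_3 at (490,145), sherd_1 at (330,285) and sherd_4 at (475,295). The turquoise, purple and green pieces and the heap are outside the tray. I'll enlarge these four to confirm and to read the edges of the middle slabs.

```bash
python3 - <<'E'
from h import *
im=np.load('w4.npy')
t=[cv2.resize(im[v:v+104,u:u+52],(198,396),interpolation=cv2.INTER_CUBIC) for u,v in[(207,150),(212,38),(317,50),(310,152)]]
cv2.imwrite('pics/w4c.png',np.hstack(t)[:,:,::-1])
E
```

```text
(no output)
```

View pics/w4c.png

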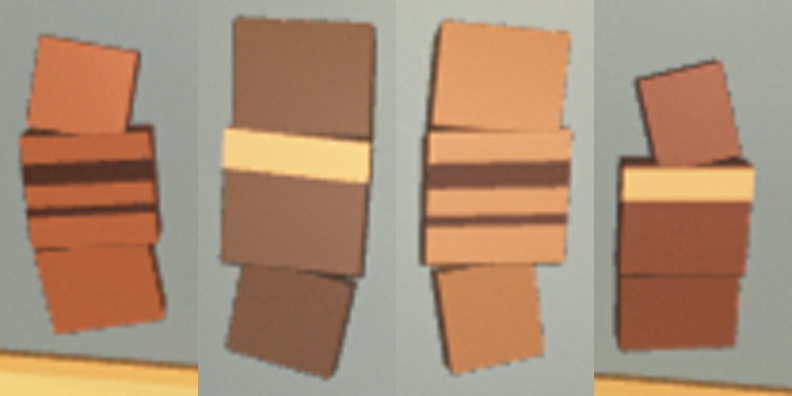

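Confirmed: the tiles show S1 (orange-brown, two bands), S2 (dark brown, pale band), S3 (pale orange, two bands) and S4 (red-brown, pale band). The top-face corners of the middle slabs are read off below.

```bash
cat > mid.py <<'E'
from h import *
def mid(s,o,C,k=198/52,z=.0225):
    P=np.array([ww(o[0]+(x+.5)/k-.5,o[1]+(y+.5)/k-.5,z,s)[:2]*1000 for x,y in C]) # TL TR BR BL
    a=(P[0]-P[3]);b=(P[1]-P[2]);w=P[1]-P[0];w2=P[2]-P[3]
    ang=lambda v:round(float(np.degrees(np.arctan2(v[1],v[0]))),1)
    return P.mean(0).round(1),'sides',ang(a),ang(b),'cross+90',ang(w)+90,ang(w2)+90,'len',np.hypot(*(a+b)/2).round(1),'wid',np.hypot(*(w+w2)/2).round(1)
E
python3 - <<'E'
from mid import *
import pickle
s=pickle.load(open('w4.pkl','rb'))
D={'S1':((207,150),[(22,137),(152,130),(158,240),(32,248)]),'S2':((212,38),[(27,128),(172,141),(164,276),(24,265)]),
'S3':((317,50),[(32,132),(174,128),(167,263),(30,265)]),'S4':((310,152),[(28,168),(160,168),(148,276),(28,275)])}
for k,(o,C) in D.items(): print(k,*mid(s,o,C))
E
```

```text
S1 [ 489.9 -261.9] sides 12.0 11.8 cross+90 13.599999999999994 14.299999999999997 len 35.3 wid 39.6
S2 [ 609.4 -252.2] sides 5.9 5.7 cross+90 5.700000000000003 6.200000000000003 len 35.7 wid 39.8
S3 [ 619.5 -365.6] sides 12.0 11.7 cross+90 12.0 11.299999999999997 len 35.8 wid 39.3
S4 [ 499.  -383.8] sides 12.5 8.2 cross+90 10.400000000000006 9.900000000000006 len 35.1 wid 39.2
```

>>> carry_out --linear '[[-0.012,0.0207,-0.07],[-0.012,0.0207,-0.07],[-0.012,0.0207,-0.07],[-0.012,0.0207,-0.07],[-0.012,0.0207,-0.07],[0,0,-0.03],[0,0,-0.019],[0,0,0]]' --angular '[[0,0,0.57],[0,0,0],[0,0,0],[0,0,0],[0,0,0],[0,0,0],[0,0,0],[0,0,0]]' --hand '[0.9,0.8,0.75,0.7,0.7,0.7,0.7,0.7]' --force 20

```text
clock: 10.93
position: [0.4891, -0.2596, 0.1885]
ee_rot: [-0.001, 0.993, 0.114, -0.001]
contact_force: [-0.4, -0.5, -0.5]
width: 0.0597
gripper_force: 0.0
```

>>> carry_out --linear '[[0,0,0],[0,0,0],[0,0,0],[0,0,0],[0,0,0],[0,0,0],[0,0,0],[0,0,0]]' --angular '[[0,0,0],[0,0,0],[0,0,0],[0,0,0],[0,0,0],[0,0,0],[0,0,0],[0,0,0]]' --hand '[0.6,0.53,0.5,0.49,0.485,0.48,0.477,0.475]'

```text
clock: 11.6
position: [0.49, -0.2612, 0.1906]
ee_rot: [0.001, 0.994, 0.114, 0.0]
contact_force: [-0.5, -1.0, 0.9]
width: 0.0404
gripper_force: 0.5
```

>>> carry_out --linear '[[0,0,0],[0,0,0],[0,0,0],[0,0,0],[0,0,0],[0,0,0]]' --angular '[[0,0,0],[0,0,0],[0,0,0],[0,0,0],[0,0,0],[0,0,0]]' --hand '[0.474,0.474,0.473,0.473,0.472,0.472]'

```text
clock: 12.1
position: [0.4898, -0.2609, 0.1902]
ee_rot: [0.0, 0.994, 0.114, 0.0]
contact_force: [1.0, -1.1, -0.6]
width: 0.0406
gripper_force: 0.5
```

>>> carry_out --linear '[[0,0,0],[0,0,0],[0,0,0],[0,0,0]]' --angular '[[0,0,0],[0,0,0],[0,0,0],[0,0,0]]' --hand '[0.471,0.471,0.47,0.47]'

```text
clock: 12.43
position: [0.4898, -0.2608, 0.1902]
ee_rot: [0.0, 0.994, 0.114, 0.0]
contact_force: [-0.2, -0.8, 0.4]
width: 0.0406
gripper_force: 0.5
```

>>> carry_out --linear '[[0,0,0],[0,0,0],[0,0,0],[0,0,0]]' --angular '[[0,0,0],[0,0,0],[0,0,0],[0,0,0]]' --hand '[0.4695,0.4695,0.469,0.469]'

```text
clock: 12.77
position: [0.4898, -0.2608, 0.1902]
ee_rot: [0.0, 0.994, 0.114, 0.0]
contact_force: [1.0, -0.7, 0.8]
width: 0.04
gripper_force: 0.5
```

>>> carry_out --linear '[[0,0,0],[0,0,0],[0,0,0]]' --angular '[[0,0,0],[0,0,0],[0,0,0]]' --hand '[0.468,0.468,0.468]'

```text
clock: 13.02
position: [0.4897, -0.2608, 0.1902]
ee_rot: [0.0, 0.994, 0.114, 0.0]
contact_force: [0.8, -0.7, 0.7]
width: 0.0401
gripper_force: 0.6
```

>>> carry_out --linear '[[0,0,0],[0,0,0],[0,0,0]]' --angular '[[0,0,0],[0,0,0],[0,0,0]]' --hand '[0.467,0.467,0.467]'

```text
clock: 13.27
position: [0.4897, -0.2608, 0.1902]
ee_rot: [0.0, 0.994, 0.114, 0.0]
contact_force: [0.2, -0.9, 0.9]
width: 0.0398
gripper_force: 1.9
```

>>> carry_out --linear '[[0,0,0],[0,0,0],[0,0,0]]' --angular '[[0,0,0],[0,0,0],[0,0,0]]' --hand '[0.4665,0.4665,0.4665]'

```text
clock: 13.52
position: [0.4897, -0.2608, 0.1902]
ee_rot: [0.0, 0.994, 0.114, -0.0]
contact_force: [0.8, -2.0, 1.0]
width: 0.0398
gripper_force: 2.6
```

>>> carry_out --linear '[[0,0,0],[0,0,0],[0,0,0]]' --angular '[[0,0,0],[0,0,0],[0,0,0]]' --hand '[0.466,0.4655,0.4655]'

```text
clock: 13.77
position: [0.4897, -0.2608, 0.1902]
ee_rot: [0.0, 0.994, 0.114, 0.0]
contact_force: [0.7, -1.7, 1.5]
width: 0.0403
gripper_force: 3.9
```

>>> carry_out --linear '[[0,0,0],[0,0,0],[0,0,0]]' --angular '[[0,0,0],[0,0,0],[0,0,0]]' --hand '[0.465,0.465,0.465]'

```text
clock: 14.02
position: [0.4898, -0.2608, 0.1903]
ee_rot: [0.0, 0.994, 0.114, 0.0]
contact_force: [0.9, -1.4, -0.1]
width: 0.0398
gripper_force: 4.6
```

>>> carry_out --linear '[[0,0,0],[0,0,0],[0,0,0],[0,0,0.01],[0,0,0.02],[0,0,0.02],[0,0,0.01],[0,0,0]]' --angular '[[0,0,0],[0,0,0],[0,0,0],[0,0,0],[0,0,0],[0,0,0],[0,0,0],[0,0,0]]' --hand '[0.464,0.463,0.463,0.463,0.463,0.463,0.463,0.463]'

```text
clock: 14.68
position: [0.4903, -0.2611, 0.2221]
ee_rot: [0.001, 0.994, 0.114, 0.001]
contact_force: [0.3, -0.8, -1.2]
width: 0.0398
gripper_force: 7.2
```

>>> carry_out --linear '[[0,0,0],[0,0,0]]' --angular '[[0,0,0],[0,0,0]]' --hand '[0.463,0.463]'

```text
clock: 14.85
position: [0.4895, -0.2607, 0.2202]
ee_rot: [-0.0, 0.994, 0.114, -0.0]
contact_force: [-0.4, -0.9, -1.3]
width: 0.04
gripper_force: 7.2
```

Held at 7.2 N. I'll carry it to the board and set it down.

>>> carry_out --linear '[[0.003,0.03,0],[0.006,0.065,0],[0.006,0.07,0],[0.006,0.07,0],[0.006,0.07,0],[0.006,0.07,0],[0.005,0.045,0],[0.002,0.024,0]]' --angular '[[0,0,0],[0,0,0],[0,0,0],[0,0,0],[0,0,0],[0,0,0],[0,0,0],[0,0,0]]' --hand '[0.463,0.463,0.463,0.463,0.463,0.463,0.463,0.463]'

```text
clock: 15.52
position: [0.509, -0.0355, 0.2198]
ee_rot: [-0.001, 0.993, 0.115, -0.001]
contact_force: [-0.0, 0.1, -1.7]
width: 0.0397
gripper_force: 7.2
```

>>> carry_out --linear '[[0,0,-0.01],[0,0,-0.02],[0,0,-0.012],[0,0,-0.008],[0,0,-0.004],[0,0,0],[0,0,0]]' --angular '[[0,0,0],[0,0,0],[0,0,0],[0,0,0],[0,0,0],[0,0,0],[0,0,0]]' --hand '[0.463,0.463,0.463,0.463,0.463,0.463,0.463]'

```text
clock: 16.1
position: [0.5098, -0.0396, 0.193]
ee_rot: [0.0, 0.994, 0.113, -0.0]
contact_force: [0.5, -0.5, -1.7]
width: 0.0397
gripper_force: 7.3
```

>>> carry_out --linear '[[0,0,-0.002],[0,0,0],[0,0,0],[0,0,0],[0,0,0],[0,0,0.03],[0,0,0.03],[0,0,0.035]]' --angular '[[0,0,0],[0,0,0],[0,0,0],[0,0,0],[0,0,0],[0,0,0],[0,0,0],[0,0,0]]' --hand '[0.463,0.467,0.48,0.55,0.65,0.7,0.7,0.7]'

```text
clock: 16.77
position: [0.5094, -0.0387, 0.2398]
ee_rot: [-0.0, 0.994, 0.114, -0.001]
contact_force: [-0.7, 0.6, -0.5]
width: 0.0597
gripper_force: 0.0
```

>>> carry_out --linear '[[0.028,-0.06,0],[0.034,-0.072,0],[0.034,-0.072,0],[0.034,-0.072,0],[0.034,-0.072,0],[0.024,-0.052,0],[0.012,-0.025,0],[0,0,0]]' --angular '[[0,0,-0.6],[0,0,-0.95],[0,0,0],[0,0,0],[0,0,0],[0,0,0],[0,0,0],[0,0,0]]' --hand '[0.7,0.7,0.7,0.7,0.7,0.7,0.7,0.7]'

```text
clock: 17.43
position: [0.6111, -0.2548, 0.2395]
ee_rot: [0.001, 0.999, 0.051, 0.001]
contact_force: [-0.1, 0.2, 0.3]
width: 0.0599
gripper_force: 0.0
```

>>> carry_out --linear '[[0,0,-0.03],[0,0,-0.04],[0,0,-0.02],[0,0,-0.008],[0,0,0],[0,0,0],[0,0,0],[0,0,0]]' --angular '[[0,0,0],[0,0,0],[0,0,0],[0,0,0],[0,0,0],[0,0,0],[0,0,0],[0,0,0]]' --hand '[0.7,0.7,0.7,0.65,0.58,0.52,0.49,0.48]'

```text
clock: 18.1
position: [0.6102, -0.2514, 0.1919]
ee_rot: [0.001, 0.999, 0.052, 0.001]
contact_force: [-1.0, 0.4, -0.1]
width: 0.0408
gripper_force: 0.1
```

>>> carry_out --linear '[[0,0,0],[0,0,0],[0,0,0],[0,0,0],[0,0,0],[0,0,0],[0,0,0]]' --angular '[[0,0,0],[0,0,0],[0,0,0],[0,0,0],[0,0,0],[0,0,0],[0,0,0]]' --hand '[0.475,0.472,0.469,0.467,0.466,0.465,0.465]'

```text
clock: 18.68
position: [0.61, -0.2516, 0.1913]
ee_rot: [0.0, 0.999, 0.052, 0.001]
contact_force: [0.4, -1.4, 4.3]
width: 0.0395
gripper_force: 4.3
```

>>> carry_out --linear '[[0,0,0],[0,0,0],[0,0,0.01],[0,0,0.02],[0,0,0.02],[0,0,0.01],[0,0,0],[0,0,0]]' --angular '[[0,0,0],[0,0,0],[0,0,0],[0,0,0],[0,0,0],[0,0,0],[0,0,0],[0,0,0]]' --hand '[0.464,0.463,0.463,0.463,0.463,0.463,0.463,0.463]'

```text
clock: 19.35
position: [0.6098, -0.2513, 0.2214]
ee_rot: [0.0, 0.999, 0.052, 0.0]
contact_force: [0.4, 0.4, -0.7]
width: 0.0402
gripper_force: 6.4
```

>>> carry_out --linear '[[0.001,0.03,0],[0.001,0.065,0],[0.001,0.065,0],[0.001,0.07,0],[0.001,0.07,0],[0.001,0.065,0],[0.001,0.045,0],[0,0.02,0]]' --angular '[[0,0,0],[0,0,0],[0,0,0],[0,0,0],[0,0,0],[0,0,0],[0,0,0],[0,0,0]]' --hand '[0.463,0.463,0.463,0.463,0.463,0.463,0.463,0.463]'

```text
clock: 20.02
position: [0.6123, -0.0322, 0.2202]
ee_rot: [-0.001, 0.999, 0.053, -0.001]
contact_force: [-0.3, 0.6, -0.7]
width: 0.0396
gripper_force: 6.4
```

>>> carry_out --linear '[[0,0,-0.01],[0,0,-0.02],[0,0,-0.012],[0,0,-0.008],[0,0,-0.005],[0,0,0],[0,0,0]]' --angular '[[0,0,0],[0,0,0],[0,0,0],[0,0,0],[0,0,0],[0,0,0],[0,0,0]]' --hand '[0.463,0.463,0.463,0.463,0.463,0.463,0.463]'

```text
clock: 20.6
position: [0.6133, -0.0375, 0.1928]
ee_rot: [0.0, 0.999, 0.051, -0.0]
contact_force: [0.0, -0.4, -0.0]
width: 0.0397
gripper_force: 7.3
```

>>> carry_out --linear '[[0,0,-0.001],[0,0,0],[0,0,0],[0,0,0],[0,0,0],[0,0,0.03],[0,0,0.03],[0,0,0.035]]' --angular '[[0,0,0],[0,0,0],[0,0,0],[0,0,0],[0,0,0],[0,0,0],[0,0,0],[0,0,0]]' --hand '[0.463,0.467,0.48,0.55,0.65,0.7,0.7,0.7]'

```text
clock: 21.27
position: [0.6129, -0.0362, 0.2401]
ee_rot: [-0.0, 0.999, 0.052, -0.001]
contact_force: [0.2, -0.1, -0.3]
width: 0.0602
gripper_force: 0.0
```

>>> carry_out --linear '[[0.001,-0.05,0],[0.0015,-0.075,0],[0.0015,-0.075,0],[0.0015,-0.075,0],[0.0015,-0.075,0],[0.0015,-0.075,0],[0.0015,-0.075,0],[0.0015,-0.075,0]]' --angular '[[0,0,0],[0,0,0.64],[0,0,0.64],[0,0,0],[0,0,0],[0,0,0],[0,0,0],[0,0,0]]' --hand '[0.7,0.7,0.7,0.7,0.7,0.7,0.7,0.7]'

```text
clock: 21.93
position: [0.6188, -0.3255, 0.2403]
ee_rot: [0.0, 0.995, 0.103, 0.0]
contact_force: [0.2, 0.8, 0.4]
width: 0.0598
gripper_force: 0.0
```

>>> carry_out --linear '[[0.0009,-0.055,0],[0,-0.027,0],[0,0,0],[0,0,0]]' --angular '[[0,0,0],[0,0,0],[0,0,0],[0,0,0]]' --hand '[0.7,0.7,0.7,0.7]'

```text
clock: 22.27
position: [0.6192, -0.3643, 0.2398]
ee_rot: [-0.001, 0.995, 0.102, -0.0]
contact_force: [-0.4, 0.9, 0.3]
width: 0.0599
gripper_force: 0.0
```

```bash
cat > chk.py <<'E'
from h import *
def chk(z=.0225,amin=300):
    s=manip.get_state();im=manip.get_image('wrist');H=hsv(im)
    for r in poly(im,(H[...,1]>75)&((H[...,0]<14)|(H[...,0]>170))&(H[...,2]>45),lambda u,v,z:ww(u,v,z,s),z,amin): print(*r)
    return im
def tchk(z=.018):
    im=manip.get_image('top');H=hsv(im);m=(H[...,1]>75)&((H[...,0]<14)|(H[...,0]>170));m[:,:190]=0;m[:,430:]=0;m[:155]=0;m[262:]=0
    for r in poly(im,m,lambda u,v,z:pw('top',u,v,z),z): print(*r)
    return im
if __name__=='__main__': print('wrist');chk();print('top');tchk()
E
python3 chk.py
```

```text
wrist
497.7 -518.5 62 26 58.0 [131, 86, 63]
537.5 -375.6 33 26 23.4 [149, 80, 53]
619.3 -365.6 93 40 10.4 [215, 142, 88]
top
509.1 -38.0 95 42 12.4 [160, 102, 71]
593.0 -36.0 53 41 1.3 [120, 93, 77]
651.2 -354.9 31 20 -88.9 [163, 116, 81]
645.1 -32.5 39 28 -82.5 [111, 84, 65]
```

>>> carry_out --linear '[[0,0,-0.03],[0,0,-0.04],[0,0,-0.02],[0,0,-0.008],[0,0,0],[0,0,0],[0,0,0],[0,0,0]]' --angular '[[0,0,0],[0,0,0],[0,0,0],[0,0,0],[0,0,0],[0,0,0],[0,0,0],[0,0,0]]' --hand '[0.7,0.7,0.7,0.65,0.58,0.52,0.49,0.48]'

```text
clock: 23.03
position: [0.6199, -0.365, 0.1925]
ee_rot: [0.001, 0.995, 0.103, 0.001]
contact_force: [0.7, -0.8, 0.6]
width: 0.0407
gripper_force: 0.0
```

>>> carry_out --linear '[[0,0,0],[0,0,0],[0,0,0],[0,0,0],[0,0,0],[0,0,0],[0,0,0]]' --angular '[[0,0,0],[0,0,0],[0,0,0],[0,0,0],[0,0,0],[0,0,0],[0,0,0]]' --hand '[0.475,0.472,0.469,0.467,0.466,0.465,0.465]'

```text
clock: 23.62
position: [0.6196, -0.3651, 0.1917]
ee_rot: [0.001, 0.995, 0.103, 0.0]
contact_force: [0.8, -1.3, 3.6]
width: 0.0396
gripper_force: 3.9
```

>>> carry_out --linear '[[0,0,0],[0,0,0],[0,0,0.01],[0,0,0.02],[0,0,0.02],[0,0,0.01],[0,0,0],[0,0,0]]' --angular '[[0,0,0],[0,0,0],[0,0,0],[0,0,0],[0,0,0],[0,0,0],[0,0,0],[0,0,0]]' --hand '[0.464,0.463,0.463,0.463,0.463,0.463,0.463,0.463]'

```text
clock: 24.28
position: [0.6195, -0.3648, 0.2219]
ee_rot: [0.0, 0.995, 0.103, 0.0]
contact_force: [-0.0, -0.1, -1.7]
width: 0.0395
gripper_force: 6.0
```

>>> carry_out --linear '[[-0.001,0.035,0],[-0.0015,0.065,0],[-0.0015,0.075,0],[-0.0015,0.075,0],[-0.0015,0.075,0],[-0.0015,0.075,0],[-0.0015,0.075,0],[-0.0015,0.075,0]]' --angular '[[0,0,0],[0,0,0],[0,0,0],[0,0,0],[0,0,0],[0,0,0],[0,0,0],[0,0,0]]' --hand '[0.463,0.463,0.463,0.463,0.463,0.463,0.463,0.463]'

```text
clock: 24.95
position: [0.6126, -0.0871, 0.2207]
ee_rot: [-0.001, 0.995, 0.103, -0.001]
contact_force: [0.7, 0.1, -0.6]
width: 0.0399
gripper_force: 6.0
```

>>> carry_out --linear '[[-0.0015,0.075,0],[-0.0015,0.075,0],[-0.001,0.075,0],[0,0.055,0],[0,0.026,0],[0,0,0]]' --angular '[[0,0,0],[0,0,0],[0,0,0],[0,0,0],[0,0,0],[0,0,0]]' --hand '[0.463,0.463,0.463,0.463,0.463,0.463]'

```text
clock: 25.45
position: [0.6106, 0.0666, 0.2208]
ee_rot: [-0.001, 0.994, 0.105, -0.001]
contact_force: [-0.1, -0.3, -1.4]
width: 0.04
gripper_force: 6.0
```

>>> carry_out --linear '[[0,0,-0.01],[0,0,-0.02],[0,0,-0.012],[0,0,-0.008],[0,0,-0.005],[0,0,0],[0,0,0]]' --angular '[[0,0,0],[0,0,0],[0,0,0],[0,0,0],[0,0,0],[0,0,0],[0,0,0]]' --hand '[0.463,0.463,0.463,0.463,0.463,0.463,0.463]'

```text
clock: 26.03
position: [0.6118, 0.0623, 0.1934]
ee_rot: [0.0, 0.995, 0.102, -0.0]
contact_force: [-0.2, -0.4, -0.1]
width: 0.0396
gripper_force: 6.8
```

>>> carry_out --linear '[[0,0,-0.001],[0,0,0],[0,0,0],[0,0,0],[0,0,0],[0,0,0.03],[0,0,0.03],[0,0,0.035]]' --angular '[[0,0,0],[0,0,0],[0,0,0],[0,0,0],[0,0,0],[0,0,0],[0,0,0],[0,0,0]]' --hand '[0.463,0.467,0.48,0.55,0.65,0.7,0.7,0.7]'

```text
clock: 26.7
position: [0.6114, 0.0633, 0.2405]
ee_rot: [-0.0, 0.995, 0.103, -0.001]
contact_force: [0.3, -0.4, 1.0]
width: 0.06
gripper_force: 0.0
```

>>> carry_out --linear '[[-0.01,-0.04,0],[-0.018,-0.072,0],[-0.018,-0.072,0],[-0.018,-0.072,0],[-0.018,-0.072,0],[-0.018,-0.072,0],[-0.018,-0.072,0],[-0.018,-0.072,0]]' --angular '[[0,0,-0.33],[0,0,0],[0,0,0],[0,0,0],[0,0,0],[0,0,0],[0,0,0],[0,0,0]]' --hand '[0.7,0.7,0.7,0.7,0.7,0.7,0.7,0.7]'

```text
clock: 27.37
position: [0.5431, -0.2103, 0.2409]
ee_rot: [0.0, 0.996, 0.09, 0.0]
contact_force: [0.5, -0.3, -0.5]
width: 0.0597
gripper_force: 0.0
```

>>> carry_out --linear '[[-0.018,-0.072,0],[-0.018,-0.072,0],[-0.018,-0.072,0],[-0.018,-0.072,0],[-0.011,-0.04,0],[-0.006,-0.022,0],[0,0,0],[0,0,0]]' --angular '[[0,0,0],[0,0,0],[0,0,0],[0,0,0],[0,0,0],[0,0,0],[0,0,0],[0,0,0]]' --hand '[0.7,0.7,0.7,0.7,0.7,0.7,0.7,0.7]'

```text
clock: 28.03
position: [0.4991, -0.3833, 0.2405]
ee_rot: [-0.001, 0.996, 0.089, -0.0]
contact_force: [-0.1, 0.6, 0.9]
width: 0.0596
gripper_force: 0.0
```

```bash
python3 chk.py
```

```text
wrist
385.3 -517.1 81 27 45.8 [184, 122, 72]
470.9 -559.2 156 77 74.6 [145, 97, 69]
481.4 -386.8 49 40 10.7 [159, 86, 58]
532.5 -377.5 40 33 -79.7 [186, 113, 84]
top
467.9 -387.3 38 28 -89.0 [107, 65, 47]
529.3 -376.9 32 26 24.1 [129, 85, 65]
509.4 -38.0 95 42 12.4 [155, 99, 69]
593.0 -36.0 53 41 1.3 [117, 91, 75]
609.8 63.7 95 42 9.6 [163, 116, 81]
644.9 -32.5 39 28 -82.5 [108, 82, 65]
```

>>> carry_out --linear '[[0,0,-0.03],[0,0,-0.04],[0,0,-0.02],[0,0,-0.008],[0,0,0],[0,0,0],[0,0,0],[0,0,0]]' --angular '[[0,0,0],[0,0,0],[0,0,0],[0,0,0],[0,0,0],[0,0,0],[0,0,0],[0,0,0]]' --hand '[0.7,0.7,0.7,0.65,0.58,0.52,0.49,0.48]'

```text
clock: 28.8
position: [0.4996, -0.384, 0.1927]
ee_rot: [0.001, 0.996, 0.09, 0.001]
contact_force: [-0.3, 0.2, 0.2]
width: 0.0413
gripper_force: 0.0
```

>>> carry_out --linear '[[0,0,0],[0,0,0],[0,0,0],[0,0,0],[0,0,0],[0,0,0],[0,0,0]]' --angular '[[0,0,0],[0,0,0],[0,0,0],[0,0,0],[0,0,0],[0,0,0],[0,0,0]]' --hand '[0.475,0.472,0.469,0.467,0.466,0.465,0.465]'

```text
clock: 29.38
position: [0.4992, -0.3839, 0.192]
ee_rot: [0.0, 0.996, 0.09, 0.0]
contact_force: [-0.2, 0.0, 3.1]
width: 0.0394
gripper_force: 3.7
```

>>> carry_out --linear '[[0,0,0],[0,0,0],[0,0,0.01],[0,0,0.02],[0,0,0.02],[0,0,0.01],[0,0,0],[0,0,0]]' --angular '[[0,0,0],[0,0,0],[0,0,0],[0,0,0],[0,0,0],[0,0,0],[0,0,0],[0,0,0]]' --hand '[0.464,0.463,0.463,0.463,0.463,0.463,0.463,0.463]'

```text
clock: 30.05
position: [0.4993, -0.384, 0.2224]
ee_rot: [0.001, 0.996, 0.09, 0.0]
contact_force: [-0.6, 0.1, -1.8]
width: 0.0398
gripper_force: 5.6
```

>>> carry_out --linear '[[0.001,0.035,0],[0.0015,0.065,0],[0.0015,0.075,0],[0.0015,0.075,0],[0.0015,0.075,0],[0.0015,0.075,0],[0.0015,0.075,0],[0.0015,0.075,0]]' --angular '[[0,0,0],[0,0,0],[0,0,0],[0,0,0],[0,0,0],[0,0,0],[0,0,0],[0,0,0]]' --hand '[0.463,0.463,0.463,0.463,0.463,0.463,0.463,0.463]'

```text
clock: 30.72
position: [0.5038, -0.1062, 0.2213]
ee_rot: [-0.0, 0.996, 0.09, -0.001]
contact_force: [1.0, 0.1, -1.3]
width: 0.0396
gripper_force: 5.7
```

>>> carry_out --linear '[[0.0015,0.075,0],[0.0015,0.075,0],[0.0015,0.075,0],[0.001,0.065,0],[0,0.035,0],[0,0.014,0],[0,0,0]]' --angular '[[0,0,0],[0,0,0],[0,0,0],[0,0,0],[0,0,0],[0,0,0],[0,0,0]]' --hand '[0.463,0.463,0.463,0.463,0.463,0.463,0.463]'

```text
clock: 31.3
position: [0.5068, 0.0624, 0.2214]
ee_rot: [-0.0, 0.996, 0.091, -0.001]
contact_force: [1.0, 0.3, -0.9]
width: 0.0396
gripper_force: 5.7
```

>>> carry_out --linear '[[0,0,-0.01],[0,0,-0.02],[0,0,-0.012],[0,0,-0.008],[0,0,-0.005],[0,0,0],[0,0,0]]' --angular '[[0,0,0],[0,0,0],[0,0,0],[0,0,0],[0,0,0],[0,0,0],[0,0,0]]' --hand '[0.463,0.463,0.463,0.463,0.463,0.463,0.463]'

```text
clock: 31.88
position: [0.5078, 0.0601, 0.1939]
ee_rot: [0.0, 0.996, 0.089, -0.0]
contact_force: [-0.3, 0.5, -1.3]
width: 0.04
gripper_force: 6.5
```

>>> carry_out --linear '[[0,0,-0.001],[0,0,0],[0,0,0],[0,0,0],[0,0,0],[0,0,0.03],[0,0,0.04],[0,0,0.05]]' --angular '[[0,0,0],[0,0,0],[0,0,0],[0,0,0],[0,0,0],[0,0,0],[0,0,0],[0,0,0]]' --hand '[0.463,0.467,0.48,0.55,0.65,0.7,0.7,0.7]'

```text
clock: 32.55
position: [0.5071, 0.0607, 0.2533]
ee_rot: [-0.0, 0.996, 0.09, -0.002]
contact_force: [-0.1, 0.2, -0.4]
width: 0.0597
gripper_force: 0.0
```

>>> carry_out --linear '[[-0.015,0.065,0],[-0.016,0.07,0],[-0.016,0.07,0],[-0.016,0.07,0],[-0.016,0.07,0],[-0.016,0.07,0],[-0.012,0.043,0],[0,0,0]]' --angular '[[0,0,0],[0,0,0],[0,0,0],[0,0,0],[0,0,0],[0,0,0],[0,0,0],[0,0,0]]' --hand '[0.6,0.5,0.4,0.3,0.2,0.1,0,0]'

```text
clock: 33.22
position: [0.453, 0.2934, 0.254]
ee_rot: [-0.001, 0.996, 0.092, 0.0]
contact_force: [0.1, 0.2, -0.5]
width: 0.0003
gripper_force: 0.0
```

```bash
python3 - <<'E'
from chk import *
im=tchk()
print(manip.get_state()['position'])
a=im[140:280,60:300]
cv2.imwrite('pics/t5.png',cv2.resize(a,(800,467),interpolation=cv2.INTER_CUBIC)[:,:,::-1])
E
```

```text
490.7 58.6 54 43 12.3 [128, 83, 63]
509.4 -38.0 95 42 12.4 [148, 94, 65]
538.7 67.5 32 28 19.9 [104, 64, 47]
593.0 -35.9 53 41 1.1 [109, 85, 70]
609.9 63.8 95 42 10.9 [155, 112, 79]
644.9 -32.5 39 28 -82.5 [103, 77, 62]
[0.45344053 0.29163786 0.25380516]
```

View pics/t5.png

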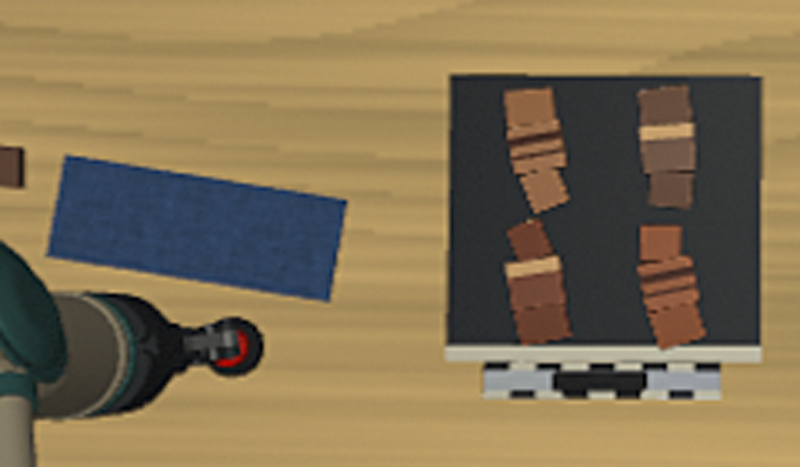

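The board holds all four sherds, flat and separate, at (537,150), (667,145), (540,280) and (672,285). The bar is flush under the stripe at (602,380). The shut fingertips are over the red button at (235,345), so I'll press.

>>> carry_out --linear '[[0,0,-0.04],[0,0,-0.04],[0,0,-0.025],[0,0,-0.005],[0,0,0]]' --angular '[[0,0,0],[0,0,0],[0,0,0],[0,0,0],[0,0,0]]' --hand '[0,0,0,0,0]'

```text
clock: 33.68
position: [0.4541, 0.2887, 0.198]
ee_rot: [0.001, 0.996, 0.089, -0.001]
contact_force: [0.2, -0.2, 0.7]
width: 0.0
gripper_force: 0.0
```

>>> carry_out --linear '[[0,0,-0.002],[0,0,-0.002],[0,0,-0.002],[0,0,0]]' --angular '[[0,0,0],[0,0,0],[0,0,0],[0,0,0]]' --hand '[0,0,0,0]'

```text
clock: 34.02
position: [0.4544, 0.2896, 0.1963]
ee_rot: [-0.0, 0.996, 0.09, 0.001]
contact_force: [-0.4, -0.9, -0.7]
width: -0.0002
gripper_force: 0.0
```

>>> carry_out --linear '[[0,0,-0.004],[0,0,-0.002],[0,0,0]]' --angular '[[0,0,0],[0,0,0],[0,0,0]]' --hand '[0,0,0]'

```text
clock: 34.27
position: [0.4545, 0.2898, 0.193]
ee_rot: [-0.0, 0.996, 0.09, 0.001]
contact_force: [0.1, 0.1, 1.2]
width: 0.0003
gripper_force: 1.1
```

>>> carry_out --linear '[[0,0,-0.004],[0,0,-0.002],[0,0,0]]' --angular '[[0,0,0],[0,0,0],[0,0,0]]' --hand '[0,0,0]'

```text
clock: 34.52
position: [0.4546, 0.2898, 0.1899]
ee_rot: [-0.0, 0.996, 0.09, 0.001]
contact_force: [0.2, -0.8, 3.6]
width: -0.0001
gripper_force: 1.8
```

>>> carry_out --linear '[[0,0,-0.004],[0,0,-0.002],[0,0,0]]' --angular '[[0,0,0],[0,0,0],[0,0,0]]' --hand '[0,0,0]'

```text
clock: 34.77
position: [0.4545, 0.2898, 0.1891]
ee_rot: [-0.0, 0.996, 0.09, 0.001]
contact_force: [-2.8, -2.3, 20.4]
width: 0.0003
gripper_force: 9.8
```

>>> carry_out --linear '[[0,0,0],[0,0,0.03],[0,0,0.06],[0,0,0.075],[0.019,-0.069,0.03],[0.019,-0.069,0.03],[0.019,-0.069,0.03],[0.019,-0.069,0.03]]' --angular '[[0,0,0],[0,0,0],[0,0,0],[0,0,0],[0,0,0],[0,0,0],[0,0,0],[0,0,0]]' --hand '[0,0,0,0,0,0.3,0.7,1]'

```text
clock: 35.43
position: [0.4917, 0.1505, 0.3295]
ee_rot: [-0.0, 0.996, 0.09, -0.001]
contact_force: [0.5, -0.6, -0.5]
width: 0.0353
gripper_force: 0.0
```

>>> carry_out --linear '[[0.019,-0.069,0.03],[0.019,-0.069,0.03],[0.019,-0.069,0.03],[0.019,-0.069,0.03],[0,0,0],[0,0,0]]' --angular '[[0,0,0],[0,0,0],[0,0,0],[0,0,0],[0,0,0],[0,0,0]]' --hand '[1,1,1,1,1,1]'

```text
clock: 35.93
position: [0.5306, 0.012, 0.3893]
ee_rot: [-0.0, 0.996, 0.088, 0.0]
contact_force: [0.0, -0.4, -0.0]
width: 0.0852
gripper_force: 0.0
```

```bash
python3 - <<'E'
from h import *
s=manip.get_state();im=manip.get_image('wrist');np.save('w6.npy',im);import pickle;pickle.dump(s,open('w6.pkl','wb'))
print(s['position'],s['ee_rot'])
cv2.imwrite('pics/w6.png',cv2.resize(im,(800,600),interpolation=cv2.INTER_CUBIC)[:,:,::-1])
E
```

```text
[0.53055517 0.01203532 0.38933507] [-1.51985876e-04  9.96126971e-01  8.79261747e-02  1.51848462e-04]
```

View pics/w6.png

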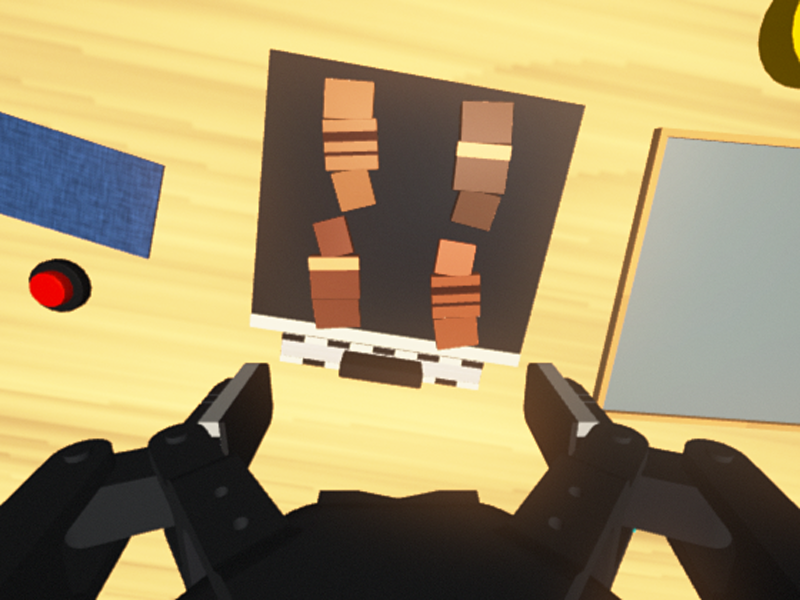

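The sherds are all flat on the board, at (350,145), (484,165), (335,272) and (456,295). The bar is below the stripe at (380,362), possibly with a small gap, so I'll enlarge to check.

```bash
python3 - <<'E'
from h import *
im=np.load('w6.npy')
cv2.imwrite('pics/w6c.png',cv2.resize(im[215:280,170:370],(800,260),interpolation=cv2.INTER_CUBIC)[:,:,::-1])
E
```

```text
(no output)
```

View pics/w6c.png

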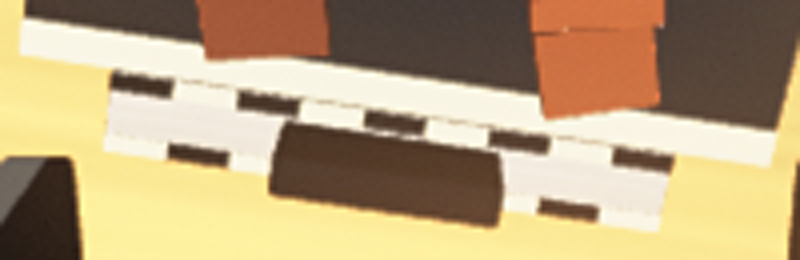

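The bar touches the stripe along its whole length, with the gap at 1 mm or less and parallel, so the photo is valid. Now I'll check the sherd poses on the board before picking them up.

```bash
python3 - <<'E'
from mid import *
import pickle
s=pickle.load(open('w6.pkl','rb'))
for n,C in {'S3':[(322,120),(376,117),(379,167),(325,171)],'S2':[(457,142),(512,148),(505,194),(453,188)],'S4':[(308,258),(359,257),(360,299),(312,299)],'S1':[(431,278),(480,275),(480,318),(433,318)]}.items(): print(n,*mid(s,(0,0),C,800/560,.0245))
E
```

```text
S3 [611.7  63. ] sides 10.9 13.0 cross+90 13.099999999999994 14.200000000000003 len 35.6 wid 40.4
S2 [612.  -37.2] sides 7.1 5.2 cross+90 4.299999999999997 3.700000000000003 len 33.5 wid 40.9
S4 [507.2  60.6] sides 12.2 10.0 cross+90 11.299999999999997 10.099999999999994 len 34.8 wid 40.2
S1 [508.8 -39.8] sides 14.1 13.2 cross+90 13.700000000000003 10.099999999999994 len 35.7 wid 39.4
```

>>> carry_out --linear '[[-0.0085,-0.0206,-0.066],[-0.0085,-0.0206,-0.066],[-0.0085,-0.0206,-0.066],[-0.0085,-0.0206,-0.066],[-0.0085,-0.0206,-0.066],[0,0,-0.035],[0,0,-0.02],[0,0,-0.008]]' --angular '[[0,0,0.63],[0,0,0],[0,0,0],[0,0,0],[0,0,0],[0,0,0],[0,0,0],[0,0,0]]' --hand '[0.9,0.8,0.75,0.7,0.7,0.7,0.7,0.7]'

```text
clock: 36.65
position: [0.5077, -0.0364, 0.1906]
ee_rot: [-0.001, 0.993, 0.116, -0.002]
contact_force: [0.1, 0.1, 0.8]
width: 0.0596
gripper_force: 0.0
```

>>> carry_out --linear '[[0,0,0],[0,0,0],[0,0,0],[0,0,0],[0,0,0],[0,0,0],[0,0,0],[0,0,0]]' --angular '[[0,0,0],[0,0,0],[0,0,0],[0,0,0],[0,0,0],[0,0,0],[0,0,0],[0,0,0]]' --hand '[0.65,0.58,0.52,0.49,0.48,0.475,0.472,0.469]'

```text
clock: 37.32
position: [0.5091, -0.038, 0.1931]
ee_rot: [0.0, 0.993, 0.115, 0.0]
contact_force: [0.8, 0.3, 0.3]
width: 0.04
gripper_force: 0.4
```

>>> carry_out --linear '[[0,0,0],[0,0,0],[0,0,0],[0,0,0],[0,0,0]]' --angular '[[0,0,0],[0,0,0],[0,0,0],[0,0,0],[0,0,0]]' --hand '[0.467,0.466,0.465,0.464,0.464]'

```text
clock: 37.73
position: [0.5091, -0.0379, 0.193]
ee_rot: [0.0, 0.993, 0.115, 0.0]
contact_force: [0.1, -2.0, 5.1]
width: 0.0398
gripper_force: 5.5
```

>>> carry_out --linear '[[0,0,0],[0,0,0],[0,0,0.01],[0,0,0.02],[0,0,0.02],[0,0,0.01],[0,0,0],[0,0,0]]' --angular '[[0,0,0],[0,0,0],[0,0,0],[0,0,0],[0,0,0],[0,0,0],[0,0,0],[0,0,0]]' --hand '[0.463,0.463,0.463,0.463,0.463,0.463,0.463,0.463]'

```text
clock: 38.4
position: [0.509, -0.0378, 0.2233]
ee_rot: [0.0, 0.993, 0.115, 0.001]
contact_force: [0.1, 0.4, -2.0]
width: 0.0397
gripper_force: 6.6
```

>>> carry_out --linear '[[-0.002,-0.03,0],[-0.006,-0.065,0],[-0.006,-0.07,0],[-0.006,-0.07,0],[-0.006,-0.07,0],[-0.006,-0.07,0],[-0.004,-0.05,0],[-0.002,-0.023,0]]' --angular '[[0,0,0],[0,0,0],[0,0,0],[0,0,0],[0,0,0],[0,0,0],[0,0,0],[0,0,0]]' --hand '[0.463,0.463,0.463,0.463,0.463,0.463,0.463,0.463]'

```text
clock: 39.07
position: [0.4897, -0.2651, 0.2224]
ee_rot: [0.001, 0.994, 0.114, 0.0]
contact_force: [0.5, -0.7, -0.2]
width: 0.0398
gripper_force: 6.6
```

>>> carry_out --linear '[[0,0,-0.01],[0,0,-0.02],[0,0,-0.015],[0,0,-0.01],[0,0,-0.006],[0,0,0],[0,0,0]]' --angular '[[0,0,0],[0,0,0],[0,0,0],[0,0,0],[0,0,0],[0,0,0],[0,0,0]]' --hand '[0.463,0.463,0.463,0.463,0.463,0.463,0.463]'

```text
clock: 39.65
position: [0.4902, -0.2611, 0.1921]
ee_rot: [-0.0, 0.993, 0.115, -0.0]
contact_force: [-0.3, 0.2, -0.8]
width: 0.04
gripper_force: 6.9
```

>>> carry_out --linear '[[0,0,-0.002],[0,0,0],[0,0,0],[0,0,0],[0,0,0],[0,0,0.03],[0,0,0.03],[0,0,0.035]]' --angular '[[0,0,0],[0,0,0],[0,0,0],[0,0,0],[0,0,0],[0,0,0],[0,0,0],[0,0,0]]' --hand '[0.463,0.467,0.48,0.55,0.65,0.7,0.7,0.7]'

```text
clock: 40.32
position: [0.4897, -0.2618, 0.2388]
ee_rot: [-0.0, 0.993, 0.115, -0.001]
contact_force: [1.1, 0.9, 1.1]
width: 0.0595
gripper_force: 0.0
```

>>> carry_out --linear '[[0.031,0.056,0],[0.035,0.065,0],[0.036,0.065,0],[0.036,0.065,0],[0.036,0.065,0],[0.036,0.065,0],[0.024,0.044,0],[0.012,0.023,0]]' --angular '[[0,0,-0.8],[0,0,-0.8],[0,0,0],[0,0,0],[0,0,0],[0,0,0],[0,0,0],[0,0,0]]' --hand '[0.7,0.7,0.7,0.7,0.7,0.7,0.7,0.7]'

```text
clock: 40.98
position: [0.6143, -0.035, 0.2389]
ee_rot: [-0.0, 0.999, 0.052, 0.001]
contact_force: [-0.2, 0.2, 0.1]
width: 0.0597
gripper_force: 0.0
```

```bash
python3 chk.py
```

```text
wrist
483.7 59.3 42 33 5.2 [153, 76, 47]
533.6 -250.6 51 19 57.0 [197, 104, 62]
595.1 -38.8 59 42 6.9 [150, 100, 71]
609.6 -46.7 270 124 -90.0 [250, 221, 139]
744.5 -17.4 98 5 -85.3 [93, 74, 60]
top
498.5 60.8 42 35 -80.5 [117, 74, 56]
489.3 -260.7 93 40 13.7 [159, 102, 72]
538.7 67.5 32 28 19.9 [107, 64, 47]
584.6 -32.8 31 24 13.7 [102, 78, 63]
605.2 63.3 81 42 23.0 [81, 54, 42]
```

>>> carry_out --linear '[[0,0,-0.03],[0,0,-0.035],[0,0,-0.019],[0,0,-0.008],[0,0,0],[0,0,0],[0,0,0],[0,0,0]]' --angular '[[0,0,0],[0,0,0],[0,0,0],[0,0,0],[0,0,0],[0,0,0],[0,0,0],[0,0,0]]' --hand '[0.7,0.7,0.7,0.65,0.58,0.52,0.49,0.48]'

```text
clock: 41.75
position: [0.6132, -0.0381, 0.1936]
ee_rot: [0.0, 0.999, 0.051, 0.001]
contact_force: [-0.2, -0.8, 0.1]
width: 0.0411
gripper_force: 0.0
```

>>> carry_out --linear '[[0,0,0],[0,0,0],[0,0,0],[0,0,0],[0,0,0],[0,0,0],[0,0,0],[0,0,0]]' --angular '[[0,0,0],[0,0,0],[0,0,0],[0,0,0],[0,0,0],[0,0,0],[0,0,0],[0,0,0]]' --hand '[0.475,0.472,0.469,0.467,0.466,0.465,0.464,0.464]'

```text
clock: 42.42
position: [0.6131, -0.0378, 0.193]
ee_rot: [0.0, 0.999, 0.051, 0.0]
contact_force: [-0.3, 0.1, 4.6]
width: 0.0395
gripper_force: 5.5
```

>>> carry_out --linear '[[0,0,0],[0,0,0],[0,0,0.01],[0,0,0.02],[0,0,0.02],[0,0,0.01],[0,0,0],[0,0,0]]' --angular '[[0,0,0],[0,0,0],[0,0,0],[0,0,0],[0,0,0],[0,0,0],[0,0,0],[0,0,0]]' --hand '[0.463,0.463,0.463,0.463,0.463,0.463,0.463,0.463]'

```text
clock: 43.08
position: [0.6131, -0.0379, 0.2234]
ee_rot: [0.0, 0.999, 0.051, 0.001]
contact_force: [-0.0, -0.4, -0.6]
width: 0.0396
gripper_force: 6.6
```

>>> carry_out --linear '[[-0.001,-0.03,0],[-0.001,-0.065,0],[-0.001,-0.065,0],[-0.001,-0.065,0],[-0.001,-0.065,0],[-0.001,-0.065,0],[0,-0.05,0],[0,-0.023,0]]' --angular '[[0,0,0],[0,0,0],[0,0,0],[0,0,0],[0,0,0],[0,0,0],[0,0,0],[0,0,0]]' --hand '[0.463,0.463,0.463,0.463,0.463,0.463,0.463,0.463]'

```text
clock: 43.75
position: [0.6093, -0.2563, 0.2221]
ee_rot: [0.001, 0.999, 0.05, -0.0]
contact_force: [0.1, -0.2, -1.0]
width: 0.0395
gripper_force: 6.6
```

>>> carry_out --linear '[[0,0,-0.01],[0,0,-0.02],[0,0,-0.015],[0,0,-0.01],[0,0,-0.006],[0,0,0],[0,0,0]]' --angular '[[0,0,0],[0,0,0],[0,0,0],[0,0,0],[0,0,0],[0,0,0],[0,0,0]]' --hand '[0.463,0.463,0.463,0.463,0.463,0.463,0.463]'

```text
clock: 44.33
position: [0.6101, -0.2509, 0.192]
ee_rot: [-0.0, 0.999, 0.052, -0.0]
contact_force: [0.1, 0.5, 0.1]
width: 0.0397
gripper_force: 6.9
```

>>> carry_out --linear '[[0,0,-0.002],[0,0,0],[0,0,0],[0,0,0],[0,0,0],[0,0,0.03],[0,0,0.03],[0,0,0.035]]' --angular '[[0,0,0],[0,0,0],[0,0,0],[0,0,0],[0,0,0],[0,0,0],[0,0,0],[0,0,0]]' --hand '[0.463,0.467,0.48,0.55,0.65,0.7,0.7,0.7]'

```text
clock: 45.0
position: [0.6097, -0.2518, 0.2386]
ee_rot: [-0.0, 0.999, 0.051, -0.001]
contact_force: [1.1, 0.3, 0.2]
width: 0.0596
gripper_force: 0.0
```

>>> carry_out --linear '[[0.001,0.05,0],[0.001,0.075,0],[0.001,0.078,0],[0.001,0.078,0],[0,0.078,0],[0,0.078,0],[0,0.078,0],[0,0.06,0]]' --angular '[[0,0,0.64],[0,0,0.64],[0,0,0],[0,0,0],[0,0,0],[0,0,0],[0,0,0],[0,0,0]]' --hand '[0.7,0.7,0.7,0.7,0.7,0.7,0.7,0.7]'

```text
clock: 45.67
position: [0.6115, 0.0384, 0.239]
ee_rot: [-0.0, 0.995, 0.102, 0.0]
contact_force: [0.1, -0.5, -0.3]
width: 0.0599
gripper_force: 0.0
```

>>> carry_out --linear '[[0,0.04,0],[0,0.014,0],[0,0,0]]' --angular '[[0,0,0],[0,0,0],[0,0,0]]' --hand '[0.7,0.7,0.7]'

```text
clock: 45.92
position: [0.6119, 0.0642, 0.2389]
ee_rot: [0.0, 0.995, 0.103, 0.0]
contact_force: [-0.1, 0.0, 0.2]
width: 0.0597
gripper_force: 0.0
```

```bash
python3 chk.py
```

```text
wrist
517.7 68.8 41 18 -81.2 [160, 81, 49]
604.3 -11.9 280 135 -88.7 [43, 43, 43]
747.5 19.7 39 16 -83.9 [175, 160, 152]
top
489.3 -260.7 93 40 13.7 [164, 105, 75]
506.1 66.8 57 38 6.9 [119, 75, 58]
590.6 -250.1 51 38 1.0 [132, 104, 85]
579.4 60.6 80 30 -7.9 [150, 106, 72]
640.9 -246.4 36 27 -80.1 [113, 88, 70]
```

```bash
sed -i 's/\[\.\.\.,2\]>45/[...,2]>115/' chk.py; python3 -c "
from chk import *
chk()"
```

```text
517.5 68.7 40 18 -81.5 [158, 79, 47]
554.4 74.0 40 35 -82.2 [163, 83, 52]
595.7 61.0 41 40 -82.1 [218, 141, 82]
621.5 64.6 41 8 -82.2 [227, 151, 90]
650.8 68.5 41 39 -82.8 [244, 188, 125]
```

>>> carry_out --linear '[[0,0,-0.03],[0,0,-0.035],[0,0,-0.019],[0,0,-0.008],[0,0,0],[0,0,0],[0,0,0],[0,0,0]]' --angular '[[0,0,0],[0,0,0],[0,0,0],[0,0,0],[0,0,0],[0,0,0],[0,0,0],[0,0,0]]' --hand '[0.7,0.7,0.7,0.65,0.58,0.52,0.49,0.48]'

```text
clock: 46.73
position: [0.6123, 0.0626, 0.1936]
ee_rot: [0.0, 0.995, 0.102, 0.001]
contact_force: [0.5, 0.0, 0.1]
width: 0.041
gripper_force: 0.1
```

>>> carry_out --linear '[[0,0,0],[0,0,0],[0,0,0],[0,0,0],[0,0,0],[0,0,0],[0,0,0],[0,0,0]]' --angular '[[0,0,0],[0,0,0],[0,0,0],[0,0,0],[0,0,0],[0,0,0],[0,0,0],[0,0,0]]' --hand '[0.475,0.472,0.469,0.467,0.466,0.465,0.464,0.464]'

```text
clock: 47.4
position: [0.6123, 0.0626, 0.1935]
ee_rot: [0.0, 0.995, 0.102, 0.001]
contact_force: [-0.1, 0.0, 5.8]
width: 0.0397
gripper_force: 8.3
```

>>> carry_out --linear '[[0,0,0],[0,0,0],[0,0,0.01],[0,0,0.02],[0,0,0.02],[0,0,0.01],[0,0,0],[0,0,0]]' --angular '[[0,0,0],[0,0,0],[0,0,0],[0,0,0],[0,0,0],[0,0,0],[0,0,0],[0,0,0]]' --hand '[0.463,0.463,0.463,0.463,0.463,0.463,0.463,0.463]'

```text
clock: 48.07
position: [0.612, 0.0627, 0.2233]
ee_rot: [0.0, 0.995, 0.102, 0.0]
contact_force: [0.0, -0.2, -0.9]
width: 0.0397
gripper_force: 8.4
```

>>> carry_out --linear '[[0.001,-0.035,0],[0.0015,-0.065,0],[0.0015,-0.075,0],[0.0015,-0.075,0],[0.0015,-0.075,0],[0.0015,-0.075,0],[0.0015,-0.075,0],[0.0015,-0.075,0]]' --angular '[[0,0,0],[0,0,0],[0,0,0],[0,0,0],[0,0,0],[0,0,0],[0,0,0],[0,0,0]]' --hand '[0.463,0.463,0.463,0.463,0.463,0.463,0.463,0.463]'

```text
clock: 48.73
position: [0.6172, -0.214, 0.2222]
ee_rot: [-0.0, 0.995, 0.102, -0.001]
contact_force: [0.6, 0.4, -1.1]
width: 0.0399
gripper_force: 8.4
```

>>> carry_out --linear '[[0.0015,-0.075,0],[0.0015,-0.075,0],[0.001,-0.075,0],[0,-0.055,0],[0,-0.025,0],[0,0,0]]' --angular '[[0,0,0],[0,0,0],[0,0,0],[0,0,0],[0,0,0],[0,0,0]]' --hand '[0.463,0.463,0.463,0.463,0.463,0.463]'

```text
clock: 49.23
position: [0.6191, -0.3679, 0.2218]
ee_rot: [0.0, 0.995, 0.1, -0.0]
contact_force: [1.0, 0.2, -0.1]
width: 0.0393
gripper_force: 8.4
```

>>> carry_out --linear '[[0,0,-0.01],[0,0,-0.02],[0,0,-0.015],[0,0,-0.01],[0,0,-0.006],[0,0,0],[0,0,0]]' --angular '[[0,0,0],[0,0,0],[0,0,0],[0,0,0],[0,0,0],[0,0,0],[0,0,0]]' --hand '[0.463,0.463,0.463,0.463,0.463,0.463,0.463]'

```text
clock: 49.82
position: [0.6199, -0.364, 0.192]
ee_rot: [-0.0, 0.995, 0.103, -0.0]
contact_force: [-0.4, -0.4, -1.0]
width: 0.0399
gripper_force: 8.6
```

>>> carry_out --linear '[[0,0,-0.002],[0,0,0],[0,0,0],[0,0,0],[0,0,0],[0,0,0.03],[0,0,0.03],[0,0,0.035]]' --angular '[[0,0,0],[0,0,0],[0,0,0],[0,0,0],[0,0,0],[0,0,0],[0,0,0],[0,0,0]]' --hand '[0.463,0.467,0.48,0.55,0.65,0.7,0.7,0.7]'

```text
clock: 50.48
position: [0.6194, -0.3648, 0.2383]
ee_rot: [-0.001, 0.995, 0.102, -0.001]
contact_force: [0.3, -0.1, 0.3]
width: 0.0596
gripper_force: 0.0
```

>>> carry_out --linear '[[-0.01,0.04,0],[-0.018,0.07,0],[-0.018,0.07,0],[-0.018,0.07,0],[-0.018,0.07,0],[-0.018,0.07,0],[-0.018,0.07,0],[-0.018,0.07,0]]' --angular '[[0,0,-0.33],[0,0,0],[0,0,0],[0,0,0],[0,0,0],[0,0,0],[0,0,0],[0,0,0]]' --hand '[0.7,0.7,0.7,0.7,0.7,0.7,0.7,0.7]'

```text
clock: 51.15
position: [0.551, -0.0985, 0.2389]
ee_rot: [0.0, 0.996, 0.089, 0.0]
contact_force: [1.3, -0.4, -0.5]
width: 0.0604
gripper_force: 0.0
```

>>> carry_out --linear '[[-0.018,0.07,0],[-0.018,0.07,0],[-0.018,0.07,0],[-0.018,0.05,0],[-0.01,0.04,0],[-0.006,0.02,0],[0,0,0],[0,0,0]]' --angular '[[0,0,0],[0,0,0],[0,0,0],[0,0,0],[0,0,0],[0,0,0],[0,0,0],[0,0,0]]' --hand '[0.7,0.7,0.7,0.7,0.7,0.7,0.7,0.7]'

```text
clock: 51.82
position: [0.508, 0.06, 0.239]
ee_rot: [0.0, 0.996, 0.09, 0.001]
contact_force: [0.0, -0.9, 0.1]
width: 0.06
gripper_force: 0.0
```

```bash
python3 chk.py
```

```text
wrist
503.6 66.9 50 40 7.5 [169, 87, 57]
555.1 73.5 40 33 -82.5 [197, 114, 79]
top
489.3 -260.7 93 40 13.7 [162, 104, 74]
590.6 -250.1 51 38 1.0 [130, 104, 86]
641.5 -246.9 38 26 -88.9 [112, 86, 70]
629.6 -362.0 93 40 8.5 [137, 97, 73]
```

sherd_4 was knocked: its body is now centred at (503.6,66.9) mm and turned about 3°, which also nudged sherd_3 before I gripped it. sherd_3 still lies in the tray. I'll correct the aim for sherd_4.

>>> carry_out --linear '[[0.027,0.016,0],[0,0,-0.03],[0,0,-0.035],[0,0,-0.019],[0,0,-0.008],[0,0,0],[0,0,0]]' --angular '[[0,0,-0.65],[0,0,0],[0,0,0],[0,0,0],[0,0,0],[0,0,0],[0,0,0]]' --hand '[0.7,0.7,0.7,0.7,0.65,0.6,0.58]'

```text
clock: 52.5
position: [0.5215, 0.0676, 0.1928]
ee_rot: [0.0, 0.998, 0.063, 0.0]
contact_force: [-0.4, 0.3, 0.2]
width: 0.0498
gripper_force: 0.0
```

>>> carry_out --linear '[[0,0,0],[0,0,0],[0,0,0],[0,0,0],[0,0,0],[0,0,0],[0,0,0],[0,0,0]]' --angular '[[0,0,0],[0,0,0],[0,0,0],[0,0,0],[0,0,0],[0,0,0],[0,0,0],[0,0,0]]' --hand '[0.52,0.49,0.48,0.475,0.472,0.469,0.468,0.467]'

```text
clock: 53.17
position: [0.5213, 0.0683, 0.1929]
ee_rot: [-0.0, 0.998, 0.063, 0.0]
contact_force: [0.1, 1.0, 1.6]
width: 0.0402
gripper_force: 1.8
```

>>> carry_out --linear '[[0,0,0],[0,0,0],[0,0,0],[0,0,0]]' --angular '[[0,0,0],[0,0,0],[0,0,0],[0,0,0]]' --hand '[0.466,0.465,0.464,0.464]'

```text
clock: 53.5
position: [0.5212, 0.0683, 0.1929]
ee_rot: [-0.0, 0.998, 0.063, 0.0]
contact_force: [0.3, 2.1, 3.3]
width: 0.0396
gripper_force: 5.6
```

>>> carry_out --linear '[[0,0,0],[0,0,0],[0,0,0.01],[0,0,0.02],[0,0,0.02],[0,0,0.01],[0,0,0],[0,0,0]]' --angular '[[0,0,0],[0,0,0],[0,0,0],[0,0,0],[0,0,0],[0,0,0],[0,0,0],[0,0,0]]' --hand '[0.463,0.463,0.463,0.463,0.463,0.463,0.463,0.463]'

```text
clock: 54.17
position: [0.5213, 0.0681, 0.2234]
ee_rot: [0.0, 0.998, 0.063, 0.001]
contact_force: [-0.8, -0.5, -2.2]
width: 0.04
gripper_force: 6.7
```

>>> carry_out --linear '[[-0.002,-0.035,0],[-0.004,-0.065,0],[-0.004,-0.075,0],[-0.004,-0.075,0],[-0.004,-0.075,0],[-0.004,-0.075,0],[-0.004,-0.075,0],[-0.004,-0.075,0]]' --angular '[[0,0,0],[0,0,0],[0,0,0],[0,0,0],[0,0,0],[0,0,0],[0,0,0],[0,0,0]]' --hand '[0.463,0.463,0.463,0.463,0.463,0.463,0.463,0.463]'

```text
clock: 54.83
position: [0.5055, -0.2085, 0.2224]
ee_rot: [-0.0, 0.998, 0.063, -0.0]
contact_force: [0.9, -0.1, -1.0]
width: 0.0397
gripper_force: 6.8
```

>>> carry_out --linear '[[-0.004,-0.075,0],[-0.004,-0.075,0],[-0.002,-0.075,0],[-0.002,-0.075,0],[0,-0.034,0],[0,-0.02,0],[0,0,0]]' --angular '[[0,0,0],[0,0,0],[0,0,0],[0,0,0],[0,0,0],[0,0,0],[0,0,0]]' --hand '[0.463,0.463,0.463,0.463,0.463,0.463,0.463]'

```text
clock: 55.42
position: [0.4999, -0.3855, 0.2221]
ee_rot: [0.0, 0.998, 0.062, -0.0]
contact_force: [-0.1, 0.6, -0.7]
width: 0.0397
gripper_force: 6.8
```

>>> carry_out --linear '[[0,0,-0.01],[0,0,-0.02],[0,0,-0.015],[0,0,-0.01],[0,0,-0.006],[0,0,0],[0,0,0]]' --angular '[[0,0,0],[0,0,0],[0,0,0],[0,0,0],[0,0,0],[0,0,0],[0,0,0]]' --hand '[0.463,0.463,0.463,0.463,0.463,0.463,0.463]'

```text
clock: 56.0
position: [0.5004, -0.3834, 0.1921]
ee_rot: [0.0, 0.998, 0.063, -0.0]
contact_force: [-0.5, -0.0, -1.2]
width: 0.0399
gripper_force: 6.9
```

>>> carry_out --linear '[[0,0,-0.002],[0,0,0],[0,0,0],[0,0,0],[0,0,0],[0,0,0.03],[0,0,0.04],[0,0,0.07]]' --angular '[[0,0,0],[0,0,0],[0,0,0],[0,0,0],[0,0,0],[0,0,0],[0,0,0],[0,0,0]]' --hand '[0.463,0.467,0.48,0.55,0.65,0.7,0.7,0.7]'

```text
clock: 56.67
position: [0.4992, -0.383, 0.2588]
ee_rot: [-0.003, 0.998, 0.063, -0.003]
contact_force: [-0.2, -0.2, -0.5]
width: 0.0599
gripper_force: 0.0
```

>>> carry_out --linear '[[-0.0065,0.0416,0.004],[-0.0065,0.0416,0.004],[-0.0065,0.0416,0.004],[-0.0065,0.0416,0.004],[-0.0065,0.0416,0.004],[-0.0065,0.0416,0.004],[-0.0065,0.0416,0.004],[-0.0065,0.0416,0.004]]' --angular '[[0,0,1],[0,0,1],[0,0,1],[0,0,1],[0,0,1],[0,0,1],[0,0,1],[0,0,1]]' --hand '[0.7,0.7,0.7,0.7,0.7,0.7,0.7,0.7]'

```text
clock: 57.33
position: [0.4739, -0.2165, 0.2776]
ee_rot: [0.0, 0.927, 0.375, 0.0]
contact_force: [0.1, 0.6, 0.0]
width: 0.0598
gripper_force: 0.0
```

>>> carry_out --linear '[[-0.0065,0.0416,0.004],[-0.0065,0.0416,0.004],[-0.0065,0.0416,0.004],[-0.0065,0.0416,0.004],[-0.0065,0.0416,0.004],[-0.0065,0.0416,0.004],[-0.0065,0.0416,0.004],[-0.0065,0.0416,0.004]]' --angular '[[0,0,1],[0,0,1],[0,0,1],[0,0,1],[0,0,1],[0,0,1],[0,0,1],[0,0,1]]' --hand '[0.7,0.7,0.7,0.7,0.7,0.7,0.7,0.7]'

```text
clock: 58.0
position: [0.4479, -0.0501, 0.2937]
ee_rot: [0.0, 0.762, 0.648, 0.0]
contact_force: [0.0, 0.7, -0.6]
width: 0.0597
gripper_force: 0.0
```

>>> carry_out --linear '[[-0.0065,0.0416,0.004],[-0.0065,0.0416,0.004],[-0.0065,0.0416,0.004],[0,0,0],[0,0,0]]' --angular '[[0,0,1],[0,0,1],[0,0,0.33],[0,0,0],[0,0,0]]' --hand '[0.7,0.7,0.7,0.6,0.6]'

```text
clock: 58.42
position: [0.4383, 0.012, 0.2996]
ee_rot: [0.001, 0.699, 0.715, 0.0]
contact_force: [0.7, -0.7, -0.2]
width: 0.051
gripper_force: 0.0
```

```bash
python3 - <<'E'
from chk import *
s=manip.get_state();im=manip.get_image('wrist');print(s['position'],s['ee_rot'])
t=tchk()
a=cv2.resize(im,(600,450));b=cv2.resize(t[155:270,305:430],(200,184),interpolation=cv2.INTER_CUBIC)
c=np.zeros((450,800,3),np.uint8);c[:,:600]=a;c[:184,600:]=b
cv2.imwrite('pics/f7.png',c[:,:,::-1])
E
```

```text
[0.43826923 0.01200759 0.29962514] [5.50820543e-04 6.98703102e-01 7.15411499e-01 2.44264690e-04]
482.7 -385.0 51 39 7.9 [121, 78, 60]
489.3 -260.7 93 40 13.7 [161, 104, 73]
532.4 -378.3 30 26 22.8 [126, 84, 64]
590.7 -250.0 51 38 0.7 [131, 105, 85]
640.9 -246.4 36 27 -80.1 [112, 87, 70]
629.8 -362.0 93 40 8.5 [177, 129, 92]
```

View pics/f7.png

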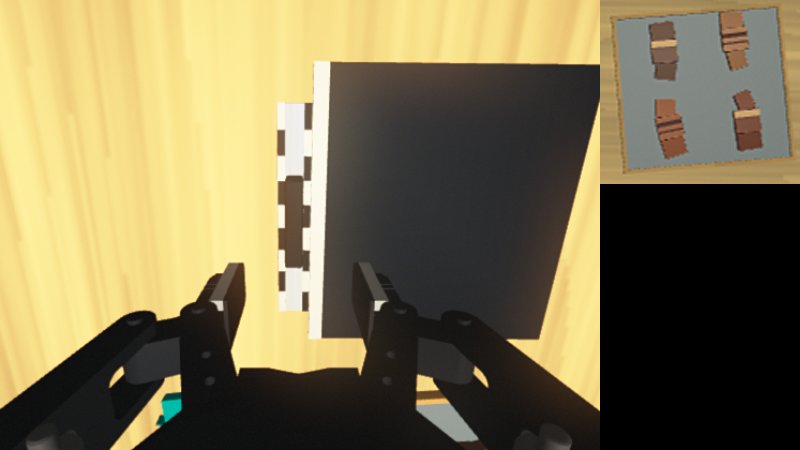

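The tray inset shows all four sherds lying separate and flat on the foam. The bar is still flush at (294,205), so I'll pick it up and return it to its pad.

>>> carry_out --linear '[[-0.002,0,-0.05],[0,0,-0.06],[0,0,-0.06],[0,0,-0.03],[0,0,-0.012],[0,0,0],[0,0,0],[0,0,0]]' --angular '[[0,0,0],[0,0,0],[0,0,0],[0,0,0],[0,0,0],[0,0,0],[0,0,0],[0,0,0]]' --hand '[0.5,0.5,0.5,0.5,0.4,0.3,0.2,0.15]' --force 25

```text
clock: 59.18
position: [0.4362, 0.011, 0.1936]
ee_rot: [-0.001, 0.699, 0.715, -0.002]
contact_force: [-5.8, -2.4, -2.0]
width: 0.0135
gripper_force: 25.2
```

>>> carry_out --linear '[[0,0,0],[0,0,0],[0,0,0],[-0.008,0,0.02],[-0.01,0,0.04],[0,0,0.04],[0,0,0.04],[0,0,0]]' --angular '[[0,0,0],[0,0,0],[0,0,0],[0,0,0],[0,0,0],[0,0,0],[0,0,0],[0,0,0]]' --hand '[0.1,0.1,0.1,0.1,0.1,0.1,0.1,0.1]'

```text
clock: 59.85
position: [0.4307, 0.0112, 0.2682]
ee_rot: [0.005, 0.699, 0.715, 0.004]
contact_force: [0.6, -0.1, -1.4]
width: 0.0133
gripper_force: 24.5
```

>>> carry_out --linear '[[0.02,0.05,0],[0.027,0.072,0],[0.027,0.072,0],[0.027,0.072,0],[0.027,0.072,0],[0.027,0.072,0],[0.027,0.072,0],[0.027,0.072,0]]' --angular '[[0,0,0],[0,0,-0.68],[0,0,-0.68],[0,0,-0.68],[0,0,0],[0,0,0],[0,0,0],[0,0,0]]' --hand '[0.1,0.1,0.1,0.1,0.1,0.1,0.1,0.1]'

```text
clock: 60.52
position: [0.5334, 0.2906, 0.2637]
ee_rot: [0.0, 0.755, 0.656, 0.001]
contact_force: [0.6, -0.3, -1.8]
width: 0.0135
gripper_force: 24.5
```

>>> carry_out --linear '[[0.017,0.045,0],[0.008,0.025,0],[0,0,-0.03],[0,0,-0.04],[0,0,-0.04],[0,0,-0.015],[0,0,0],[0,0,0]]' --angular '[[0,0,0],[0,0,0],[0,0,0],[0,0,0],[0,0,0],[0,0,0],[0,0,0],[0,0,0]]' --hand '[0.1,0.1,0.1,0.1,0.1,0.1,0.1,0.1]'

```text
clock: 61.18
position: [0.5455, 0.3229, 0.201]
ee_rot: [0.0, 0.755, 0.655, -0.0]
contact_force: [-0.3, 0.4, -2.1]
width: 0.0132
gripper_force: 24.5
```

>>> carry_out --linear '[[0,0,-0.004],[0,0,-0.003],[0,0,0],[0,0,0]]' --angular '[[0,0,0],[0,0,0],[0,0,0],[0,0,0]]' --hand '[0.1,0.1,0.1,0.1]'

```text
clock: 61.52
position: [0.5456, 0.3234, 0.198]
ee_rot: [0.0, 0.755, 0.655, 0.001]
contact_force: [0.7, 0.1, -1.5]
width: 0.0135
gripper_force: 24.5
```

>>> carry_out --linear '[[0,0,-0.002],[0,0,-0.001],[0,0,0],[0,0,0]]' --angular '[[0,0,0],[0,0,0],[0,0,0],[0,0,0]]' --hand '[0.1,0.1,0.1,0.1]'

```text
clock: 61.85
position: [0.5456, 0.3234, 0.1964]
ee_rot: [0.0, 0.755, 0.655, 0.0]
contact_force: [-0.2, -0.1, 3.1]
width: 0.0132
gripper_force: 25.2
```

Contact. I'll release and retreat.

>>> carry_out --linear '[[0,0,0],[0,0,0],[0,0,0],[0,0,0],[0,0,0.02],[0,0,0.04],[0,0,0.07],[0,0,0.07]]' --angular '[[0,0,0],[0,0,0],[0,0,0],[0,0,0],[0,0,0],[0,0,0],[0,0,0],[0,0,0]]' --hand '[0.16,0.2,0.3,0.4,0.5,0.6,0.6,0.6]'

```text
clock: 62.52
position: [0.545, 0.3232, 0.2961]
ee_rot: [-0.0, 0.755, 0.655, -0.001]
contact_force: [1.0, 0.6, 0.0]
width: 0.0511
gripper_force: 0.0
```

>>> carry_out --linear '[[-0.05,0,0.04],[-0.05,0,0.04],[-0.05,0,0.04],[-0.05,0,0.04],[0,0,0],[0,0,0]]' --angular '[[0,0,0],[0,0,0],[0,0,0],[0,0,0],[0,0,0],[0,0,0]]' --hand '[0.6,0.6,0.6,0.6,0.6,0.6]'

```text
clock: 63.02
position: [0.4446, 0.3235, 0.3779]
ee_rot: [0.001, 0.755, 0.656, 0.002]
contact_force: [0.7, -0.8, -0.8]
width: 0.0514
gripper_force: 0.0
```

```bash
python3 - <<'E'
from chk import *
t=tchk()
a=cv2.resize(t[150:270,60:210],(375,300),interpolation=cv2.INTER_CUBIC);b=cv2.resize(t[150:270,300:435],(422,375),interpolation=cv2.INTER_CUBIC)
c=np.zeros((375,797,3),np.uint8);c[:300,:375]=a;c[:,375:]=b
cv2.imwrite('pics/f8.png',c[:,:,::-1])
E
```

```text
482.8 -384.9 51 40 8.3 [119, 78, 59]
489.3 -260.7 93 40 13.7 [159, 102, 73]
532.9 -378.3 29 26 19.4 [122, 81, 62]
590.6 -250.1 51 38 1.0 [127, 101, 83]
640.9 -246.4 36 27 -80.1 [110, 85, 68]
629.5 -362.0 93 40 8.5 [172, 126, 91]
```

View pics/f8.png

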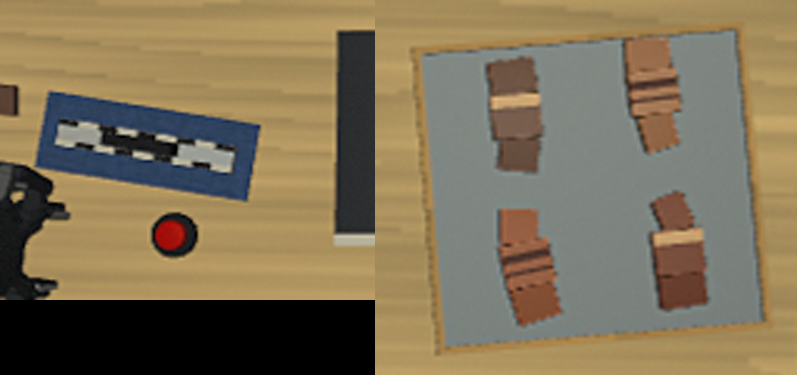

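The bar lies centred and lengthwise on the pad at (145,146). The four sherds are flat, separate and on the foam at (515,112), (654,95), (528,265) and (680,252). Handing in.

```bash
python3 -c "
from rig import manip
print(manip.sign_off())"
```

```text
the job is handed in; nothing more can be done
None
```

I pressed the shutter fully home with all four sherds flat on the board and the bar flush, then put the sherds back flat in the tray and the bar back on its pad; sherd_3 ended close to the tray rim, and the hand-in at about 63 s returned no verdict.

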